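# Reload the reagent tray, tabs to the reader, and latch it home

### The arm

A 7-joint arm with a two-finger parallel gripper is mounted at the origin on the work surface. World frame = base frame: x ahead of the robot, y to its left, z up, the work surface at z = 0. Lengths are in m, angles in rad, forces in N, time in s.
With the tool pointing down it reaches from about 0.4 to 0.85 m from the base axis. Payload 10.4 kg.
Tool frame: the origin (TCP) lies at the centre of the arm's flange, where the gripper is bolted on; the fingertips stand 173 mm ahead of it and the grasp point (between the pads) lies 155 mm ahead of it; z points along the fingers, y is the line along which they close (so a half turn about z gives the same grasp; the last joint's range is limited). The gripper opens to 85 mm and grips with 20 to 120 N. Pads are 22 mm wide; open, the fingers measure 114 mm over their backs; the gripper's body (76 mm by 85 mm) begins 54 mm behind the grasp point. The pads swing forward as they close: fully open they stand 13 mm farther back than shut.
Start: joints at [1.284, 0.332, -0.065, 1.46, 0.022, 1.35, -0.088], TCP at [0.163, -0.603, 0.405] pointing down, gripper open.
Joint ranges: [-2.6, 2.6], [-0.5, 2.12], [-1.47, 1.34], [0.16, 2.42], [-1.27, 4.41], [0.06, 2.06], [-2.6, 2.6]. Speed limits (rad/s): [2.22, 2.22, 2.79, 2.79, 3.14, 3.14, 3.14].

### API

Orientations are given as a unit quaternion [x, y, z, w].
In Python, from workcell import manip, viewer, finder gives the robot as it stands.
- The arm moves only by the tool arm_command, never from a script. Its argument "plan" is a list of rows, each an object with "dp": the shift along the tool's x, y, z in mm, a list of three; "spin": the turn about the tool's z in rad. A call has 1 to 5 rows; each row shifts and turns the commanded pose from where the row before left it, along the tool's axes as they then stand; what a row does not reach is not made up. A row lasts 1/10 s, in which the tool goes at most 50 mm and 8.59 degrees, less where a joint would pass 70% of its speed; a pose out of reach is approached as far as the arm can. A call is refused whole if a number of a shift passes 50 or a number of a turn 0.15, either way. A call with a gripper value outside its range is refused whole. "grip" is the closure, from -1 (fully open) to 1 (shut), set as the call begins (left out, the last holds). The fingers move at their own pace and stop on an object; "newtons" is the grip in N (left out, the last holds). Time passes only in rows, so rows that do not move let the fingers close. It gives the time, the measured TCP pose, the force, the opening and the grip force at its end, in the units of the state.
- manip.get_obs(): the state, without advancing time (a new reading comes with each control period).
- viewer.camera(name): name is "scene" or "top"; returns the picture (384x512x3 uint8, blue, green, red); there is no depth.
- viewer.camera_params(name): a dict with "vertical_fov" (degrees; the focal length in pixels is half the picture's height over the tangent of half this angle, whatever the lens; pixels are square), "cx", "cy" (the principal point, pixels), "R" (3x3) and "t" (3): a world point X has camera coordinates R X + t. Camera axes: x right, y down, z forward; pixel columns grow to the right and rows downward; lengths in m; the calibration is good to about 2 mm. A picture is of the moment at which its call begins. camera_params takes no time and is no camera call.
- manip.hand_in(): hands the job in; it is judged then, once.
Trained networks look in the newest picture that a camera, given by its name, has taken for a name from the list of things; names that differ only in an ending like _2 or _b are one class to them, and where a whole thing is asked for, a point or a joint stands for the part that bears it (a point fixed in the world has none). Each returns a list of dicts, best first, with "score" (0 to 1); they miss things now and then, are a little off and sometimes report something else, mostly with a low value. They report only what shows in the picture. A call takes as long as a camera call.
- finder.find_in(camera, thing): "position" ([x, y, z] in m, in world coordinates, good to about 4 mm: the middle of the surface that is visible of it).
The state is a dict: "clock": time; "joint_pos": joint angles; "joint_velocities": joint speeds; "tau": joint torques, N m; "position": TCP position; "ee_rot": TCP orientation; "ft_force": force on the tool from outside, world axes, zero at the start; "torque": the same for the moment, N m; "grip_width": opening from 0.0 (shut) to 1.0 (fully open); "grasp_force": force on a finger pad.
Only numpy, scipy, OpenCV 4.12 (cv2) and the standard library are available. Lean on these libraries where they do the work, as an engineer would, in place of code of your own. Each camera call takes 0.05 s, during which the arm holds its last target. There are 200 camera calls.

### The job

Reload the analyser's sliding reagent tray: put the spent bottle (the open one without a cap) into the grey waste tub, stand every capped reagent bottle from the bench in a free compartment of the tray, one to a compartment, and turn all the bottles in the tray, also the one already there, so that each one's index tab points squarely at the slotted reader window in the far wall of its compartment. Only when the tray is fully loaded, push it home until the sprung latch of its hook flips shut behind the docking pin; set right any bottle that gets knocked, and leave everything else on the bench where it is.

Things in the scene. Friction and masses are not known exactly. Their poses are not given: they have to be found in the camera images.
- tray (a joint): travel of the sliding reagent tray towards the reader, m: 0 fully out (towards the robot), 0.070 home against its stop; slides with about 2 N of friction and stays where it is left
- latch (a joint): angle of the brass sprung latch across the mouth of the hook plate on the tray's far edge, rad: 0 shut across the mouth, up to 1.55 folded inwards. As the tray nears home the dock pin folds it inwards, and in the last 2 mm or so of travel the pin gets past and it flips back to 0 behind the pin; this takes under 6 N. Spring-loaded, it is also 0 while the pin is still outside
- tray_mid (a point): centre of the tray's floor, on its upper face, 16 mm above the bench; moves with the tray. +x points from the robot side to the reader, the way the tray slides home; y runs along the row of six compartments, whose middles are at y = -160, -96, -32, 32, 96 and 160 mm, x = 0. Each is 60 mm square inside
- far_wall (a point): top middle of the tray's far (+x) wall, which rises 30 mm above the tray's floor (front wall and dividers: 24 mm) and stands 32 mm beyond tray_mid. In it each compartment has a 20 mm wide open slot at its middle, the reader window, so straight towards it is tray +x; axes as tray_mid's
- handle (a point): middle of the tray's handle, a steel bar 10 mm thick and 120 mm long, parallel to tray y, 30 mm above the bench, 45 mm in front of the tray's front wall (79 mm from tray_mid towards the robot); free bench below and in front of it
- reader (a point): middle of the top of the fixed white reader housing beyond the tray (housing about 105 mm high, with an open docking bay in its middle); it lies on the tray +x side of every compartment; axes as tray_mid's
- dock_pin (a point): near the top of the fixed upright docking pin, 12 mm thick, in the bay; with the tray home the pin stands in the hook, 55 mm beyond tray_mid in x, y = 0
- spent: the spent bottle, standing in a compartment of the tray: as the reagent bottles but without a cap; its open amber neck is 25 mm across (27 mm over two thin threads), from 73 to 92 mm; about 70 g; origin at the centre of the underside
- tub: open grey waste tub, 170 mm (x) by 140 mm (y) by 90 mm high, walls and floor 4 mm; origin at the centre of its underside, z up; loose, 0.5 kg
- tube_rack: bystander: white rack of sample tubes, 190 by 75 mm, 92 mm high, leave alone
- vial: bystander: small vial 32 mm across and 65 mm high, leave alone
- pipette: bystander: micropipette lying on the bench, 250 mm long, leave alone
- marker: bystander: black marker pen lying on the bench, 130 mm long, leave alone
- wash_bottle: bystander: white bottle 60 mm across and 170 mm high, leave alone
- reagent1: amber reagent bottle: body 48 mm across, 62 mm high; black collar 40 mm across at 64 to 73 mm with one index tab (12 mm wide, out to 36 mm from the axis); white screw cap 32 mm across at 74 to 100 mm; about 130 g, most of it low down. Origin: centre of the underside, z up, +x along the tab (label on that side); stands on the bench at the start, or is absent
- reagent2: amber reagent bottle: body 48 mm across, 62 mm high; black collar 40 mm across at 64 to 73 mm with one index tab (12 mm wide, out to 36 mm from the axis); white screw cap 32 mm across at 74 to 100 mm; about 130 g, most of it low down. Origin: centre of the underside, z up, +x along the tab (label on that side); stands on the bench at the start, or is absent
- reagent3: amber reagent bottle: body 48 mm across, 62 mm high; black collar 40 mm across at 64 to 73 mm with one index tab (12 mm wide, out to 36 mm from the axis); white screw cap 32 mm across at 74 to 100 mm; about 130 g, most of it low down. Origin: centre of the underside, z up, +x along the tab (label on that side); stands on the bench at the start, or is absent
- reagent4: amber reagent bottle: body 48 mm across, 62 mm high; black collar 40 mm across at 64 to 73 mm with one index tab (12 mm wide, out to 36 mm from the axis); white screw cap 32 mm across at 74 to 100 mm; about 130 g, most of it low down. Origin: centre of the underside, z up, +x along the tab (label on that side); stands on the bench at the start, or is absent
- reagent5: amber reagent bottle: body 48 mm across, 62 mm high; black collar 40 mm across at 64 to 73 mm with one index tab (12 mm wide, out to 36 mm from the axis); white screw cap 32 mm across at 74 to 100 mm; about 130 g, most of it low down. Origin: centre of the underside, z up, +x along the tab (label on that side); stands on the bench at the start, or is absent
- reagent6: amber reagent bottle: body 48 mm across, 62 mm high; black collar 40 mm across at 64 to 73 mm with one index tab (12 mm wide, out to 36 mm from the axis); white screw cap 32 mm across at 74 to 100 mm; about 130 g, most of it low down. Origin: centre of the underside, z up, +x along the tab (label on that side); stands in a compartment of the tray at the start, tab facing the wrong way

How it is judged:
On the way, in this order (a step that is already met when the one before it is completed fails the run):
1. the spent bottle is in the tub and every capped bottle stands in the tray with its tab to the window (z of reagent1 in the frame of tray_mid between -0.004 and 0.006 m and x of reagent1 in the frame of tray_mid between -0.012 and 0.012 m and y of reagent1 in the frame of tray_mid between -0.18 and 0.18 m and angle between each of reagent1, reagent2, reagent3, reagent4, reagent5, reagent6's own z axis and vertical below 0.1 rad and angle between the x axis of each of reagent1, reagent2, reagent3, reagent4, reagent5, reagent6 and the x axis of tray_mid, either way round below 0.26 rad and x of reader in the frame of reagent1 above 0 m and z of reagent2 in the frame of tray_mid between -0.004 and 0.006 m and x of reagent2 in the frame of tray_mid between -0.012 and 0.012 m and y of reagent2 in the frame of tray_mid between -0.18 and 0.18 m and x of reader in the frame of reagent2 above 0 m and z of reagent3 in the frame of tray_mid between -0.004 and 0.006 m and x of reagent3 in the frame of tray_mid between -0.012 and 0.012 m and y of reagent3 in the frame of tray_mid between -0.18 and 0.18 m and x of reader in the frame of reagent3 above 0 m and z of reagent4 in the frame of tray_mid between -0.004 and 0.006 m and x of reagent4 in the frame of tray_mid between -0.012 and 0.012 m and y of reagent4 in the frame of tray_mid between -0.18 and 0.18 m and x of reader in the frame of reagent4 above 0 m and z of reagent5 in the frame of tray_mid between -0.004 and 0.006 m and x of reagent5 in the frame of tray_mid between -0.012 and 0.012 m and y of reagent5 in the frame of tray_mid between -0.18 and 0.18 m and x of reader in the frame of reagent5 above 0 m and z of reagent6 in the frame of tray_mid between -0.004 and 0.006 m and x of reagent6 in the frame of tray_mid between -0.012 and 0.012 m and y of reagent6 in the frame of tray_mid between -0.18 and 0.18 m and x of reader in the frame of reagent6 above 0 m and x of spent in the frame of tub between -0.08 and 0.08 m and y of spent in the frame of tub between -0.065 and 0.065 m and z of spent in the frame of tub between -0.01 and 0.075 m and value of joint tray below 0.05 m), for 0.3 s.
2. the tray is home and the latch is shut behind the pin (value of joint tray above 0.058 m and value of joint latch below 0.2 rad), for 0.3 s.
At the end, for the whole second after the job is handed in: Every capped bottle stands upright (within 6 degrees) on the floor of a tray compartment with its tab within 15 degrees of straight towards its reader window; the spent bottle is in the tub; the tray is within 12 mm of home with the latch shut (under 0.2 rad); all at rest (all of step 2 and z of reagent1 in the frame of tray_mid between -0.004 and 0.006 m and x of reagent1 in the frame of tray_mid between -0.012 and 0.012 m and y of reagent1 in the frame of tray_mid between -0.18 and 0.18 m and angle between each of reagent1, reagent2, reagent3, reagent4, reagent5, reagent6's own z axis and vertical below 0.1 rad and angle between the x axis of each of reagent1, reagent2, reagent3, reagent4, reagent5, reagent6 and the x axis of tray_mid, either way round below 0.26 rad and x of reader in the frame of reagent1 above 0 m and z of reagent2 in the frame of tray_mid between -0.004 and 0.006 m and x of reagent2 in the frame of tray_mid between -0.012 and 0.012 m and y of reagent2 in the frame of tray_mid between -0.18 and 0.18 m and x of reader in the frame of reagent2 above 0 m and z of reagent3 in the frame of tray_mid between -0.004 and 0.006 m and x of reagent3 in the frame of tray_mid between -0.012 and 0.012 m and y of reagent3 in the frame of tray_mid between -0.18 and 0.18 m and x of reader in the frame of reagent3 above 0 m and z of reagent4 in the frame of tray_mid between -0.004 and 0.006 m and x of reagent4 in the frame of tray_mid between -0.012 and 0.012 m and y of reagent4 in the frame of tray_mid between -0.18 and 0.18 m and x of reader in the frame of reagent4 above 0 m and z of reagent5 in the frame of tray_mid between -0.004 and 0.006 m and x of reagent5 in the frame of tray_mid between -0.012 and 0.012 m and y of reagent5 in the frame of tray_mid between -0.18 and 0.18 m and x of reader in the frame of reagent5 above 0 m and z of reagent6 in the frame of tray_mid between -0.004 and 0.006 m and x of reagent6 in the frame of tray_mid between -0.012 and 0.012 m and y of reagent6 in the frame of tray_mid between -0.18 and 0.18 m and x of reader in the frame of reagent6 above 0 m and x of spent in the frame of tub between -0.08 and 0.08 m and y of spent in the frame of tub between -0.065 and 0.065 m and z of spent in the frame of tub between -0.01 and 0.075 m and linear speed of each of reagent1, reagent2, reagent3, reagent4, reagent5, reagent6, spent below 0.02 m/s); the robot touches nothing.
It fails at once if a bystander is pushed more than 40 mm from its place (distance of any of tube_rack, vial, pipette, marker, wash_bottle from where it was at the start of the episode above 0.04 m).
Of reagent1, reagent2, reagent3, reagent4, reagent5 only 3 to 5 are there at a start; the rules pass over those that are not, and their reading is None.
At some moment in a run one of reagent1, reagent2, reagent3, reagent4, reagent5, tub may be knocked a few centimetres aside while the robot is not near it.
It also fails if it takes over 210 s, if anything falls off the work surface, if the arm or the gripper's body presses on something with over 40 N, if the wrist force passes 120 N, or if a joint passes its speed limit or range.

## Working session

There is one attempt and no reset: what is moved stays moved. The work goes in short steps, Python scripts to look and compute and a tool call to move; the robot and the scene stay as the last step left them, time stands still between calls to the robot, and variables do not carry over. Pictures are saved under pics/ and viewed, at most 14 in all, crops included, and the job is handed in when it is done.

Besides the shell and the picture viewer there is one more tool, called after ">>>" by a JSON object that holds its "name" and its "arguments". arm_command: Moves the arm, as the interface text tells. Its arguments: {"type":"object","properties":{"plan":{"type":"array","items":{"type":"object","properties":{"dp":{"type":"array","items":{"type":"number"}},"spin":{"type":"number"}}}},"grip":{"type":"number"},"newtons":{"type":"number"}},"required":["plan"]}

```bash
mkdir -p pics; ls
cat > h.py <<'E'
import numpy as np, cv2
from workcell import manip, viewer, finder
def cam(n):
    p=viewer.camera_params(n); f=192/np.tan(np.radians(p['vertical_fov'])/2)
    return f,p['cx'],p['cy'],np.array(p['R']),np.array(p['t'])
def proj(n,X):
    f,cx,cy,R,t=cam(n); c=R@np.array(X)+t; return np.array([cx+f*c[0]/c[2],cy+f*c[1]/c[2]])
def unproj(n,u,v,z):
    f,cx,cy,R,t=cam(n); d=R.T@np.array([(u-cx)/f,(v-cy)/f,1]); o=-R.T@t
    return o+d*(z-o[2])/d[2]
E
python3 - <<'E'
from h import *
for n in ('top','scene'):
    im=viewer.camera(n); cv2.imwrite(f'pics/{n}0.png',cv2.resize(im,(800,600),interpolation=cv2.INTER_CUBIC)); np.save(f'{n}0.npy',im)
    f,cx,cy,R,t=cam(n); print(n,f,cx,cy,(-R.T@t).round(3),R.round(2).tolist())
for th in ['reagent1','spent','tub','handle','tray_mid','far_wall','reader','dock_pin','vial','tube_rack','pipette','marker','wash_bottle']:
    for n in ['top']:
        print(n,th,[(np.round(d['position'],3).tolist(),round(d['score'],2)) for d in finder.find_in(n,th)][:8])
o=manip.get_obs(); print({k:np.round(v,3).tolist() for k,v in o.items()})
E
```

```text
pics
top 487.3600892038123 249.3275351766713 195.28731988061654 [0.175 0.015 1.973] [[0.02, -1.0, -0.0], [-0.98, -0.01, -0.21], [0.21, 0.01, -0.98]]
scene 495.65511477777585 260.2359062085797 202.11188595257008 [1.384 0.256 1.393] [[-0.26, 0.96, -0.02], [0.81, 0.21, -0.54], [-0.52, -0.15, -0.84]]
top reagent1 [([0.481, 0.456, 0.073], 0.72), ([0.54, -0.012, 0.091], 0.63), ([0.596, -0.327, 0.074], 0.53), ([0.406, 0.301, 0.077], 0.53), ([0.381, 0.175, 0.076], 0.51), ([0.547, -0.051, 0.011], 0.25)]
top spent [([0.535, -0.146, 0.086], 0.54)]
top tub [([0.441, -0.365, 0.005], 0.73)]
top handle [([0.545, -0.052, 0.016], 0.65)]
top tray_mid [([0.552, -0.05, 0.012], 0.59)]
top far_wall [([0.546, -0.054, 0.014], 0.59)]
top reader [([0.708, -0.064, 0.093], 0.89)]
top dock_pin []
top vial []
top tube_rack [([0.612, 0.523, 0.057], 0.79)]
top pipette [([0.537, -0.534, 0.023], 0.63)]
top marker [([0.381, -0.212, 0.014], 0.4)]
top wash_bottle [([0.513, 0.568, 0.112], 0.78)]
{'clock': 0.75, 'joint_pos': [1.284, 0.332, -0.065, 1.46, 0.022, 1.35, -0.088], 'joint_velocities': [0.001, -0.0, -0.001, 0.001, -0.001, 0.002, 0.001], 'tau': [-0.0, -62.515, 0.048, -39.179, 0.016, 0.002, -0.0], 'position': [0.163, -0.603, 0.405], 'ee_rot': [0.991, 0.132, 0.0, 0.0], 'ft_force': [-0.273, -0.293, -0.416], 'torque': [0.025, -0.006, 0.014], 'grasp_force': 0.0, 'grip_width': 0.996}
```

View pics/top0.png

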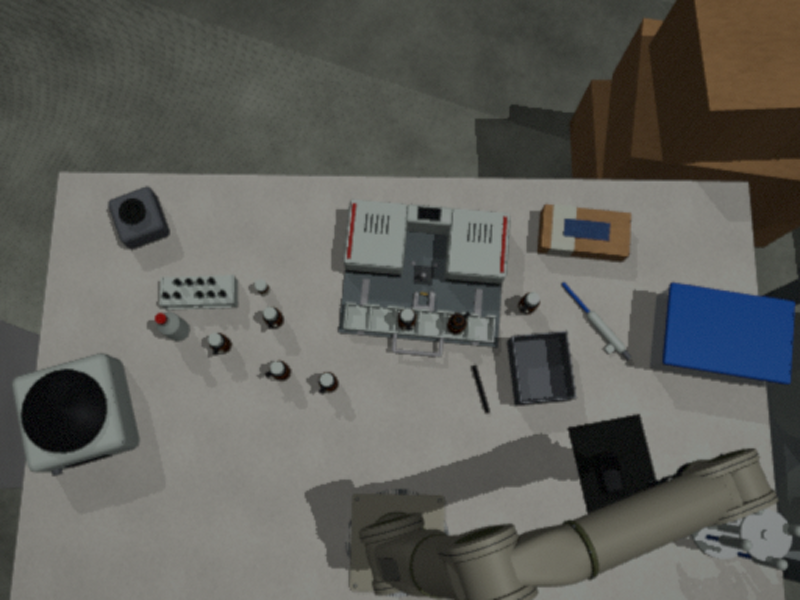

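View pics/scene0.png

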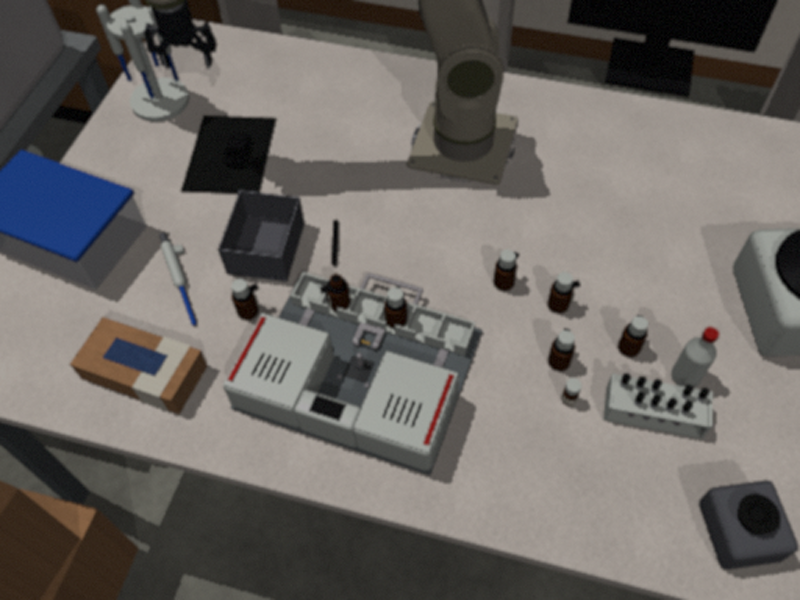

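Top view: tray at about (420,325), with the capped bottle in slot 3 (407,318), spent in slot 5 (457,322). Five capped bottles on the bench at (530,302), (271,316), (218,343), (278,371), (327,381). Zooming in for tabs and tray outline.

```bash
cat >> h.py <<'E'
def avg(n,k=3): return np.mean([viewer.camera(n).astype(float) for _ in range(k)],0)
def crop(im,u,v,w,h,s):
    M=np.float64([[s,0,w*s/2-s*u-.5+s*.5],[0,s,h*s/2-s*v-.5+s*.5]])
    return np.clip(cv2.warpAffine(im,M,(int(w*s),int(h*s)),flags=cv2.INTER_CUBIC)*1.6,0,255)
def capc(im,n,X,z=.1,r=7):
    """white-cap centroid near the predicted pixel of X"""
    u,v=proj(n,[X[0],X[1],z-.008]); 
    yy,xx=np.mgrid[0:384,0:512]; g=im.min(2)
    m=((xx-u)**2+(yy-v)**2<r*r)
    w=np.clip(g-0.6*np.percentile(g[m],95),0,None)*m
    u,v=(w*xx).sum()/w.sum(),(w*yy).sum()/w.sum()
    return u,v,unproj(n,u,v,z-.008)
E
python3 - <<'E'
from h import *
B=dict(A=(.596,-.327),B=(.54,.305),C=(.481,.456),D=(.406,.301),E=(.381,.175),S6=(.54,-.012),SP=(.535,-.146))
ims={n:avg(n) for n in('top','scene')}
rows=[]
for n in ims:
    r=[]
    for k,(x,y) in B.items():
        z=.116 if k=='S6' else .1
        u,v,X=capc(ims[n],n,(x,y),z); print(n,k,round(u,1),round(v,1),X.round(4))
        uu,vv=proj(n,[x,y,.07+(.016 if k[0]=='S' else 0)])
        r.append(crop(ims[n],uu,vv,25,36,8)[:288,:200])
    rows.append(r)
c=np.vstack([np.hstack(rows[0][:4]),np.hstack(rows[1][:4])]); cv2.imwrite('pics/b1.png',c)
u,v=proj('top',[.56,-.05,.03]);a=crop(ims['top'],u,v,110,42,7)[:,:770]
u2,v2=proj('scene',[.56,-.05,.03]);b=crop(ims['scene'],u2,v2,130,50,5.9)[:290,:767]
c=np.zeros((600,770,3));c[:294]=a[:294];c[300:300+b.shape[0],:b.shape[1]]=b; cv2.imwrite('pics/t1.png',c); print(u,v,u2,v2)
d=[np.vstack([rows[0][i],rows[1][i]]) for i in(4,)];cv2.imwrite('pics/b2.png',np.hstack(d))
E
```

```text
top A 340.9 189.9 [ 0.6063 -0.3354  0.092 ]
top B 180.2 203.3 [0.5432 0.2978 0.092 ]
top C 137.1 216.0 [0.4902 0.4642 0.092 ]
top D 176.7 235.7 [0.415  0.3059 0.092 ]
top E 209.2 242.6 [0.3899 0.1788 0.092 ]
top S6 260.2 201.0 [ 0.5537 -0.0168  0.108 ]
top SP 298.2 208.7 [ 0.5282 -0.1661  0.092 ]
scene A 153.4 181.9 [ 0.5999 -0.3351  0.092 ]
scene B 354.8 209.6 [0.5387 0.3055 0.092 ]
scene C 406.9 204.0 [0.4776 0.4572 0.092 ]
scene D 360.6 174.9 [0.404  0.3018 0.092 ]
scene E 323.4 160.6 [0.3777 0.1748 0.092 ]
scene S6 254.4 185.6 [ 0.5416 -0.0141  0.108 ]
scene SP 216.9 174.6 [ 0.5207 -0.1465  0.092 ]
268.0669300174869 203.41137091153558 242.91051315413137 201.29820375143515[ WARN:0@3.805] global loadsave.cpp:1063 imwrite_ Unsupported depth image for selected encoder is fallbacked to CV_8U.
```

View pics/b1.png

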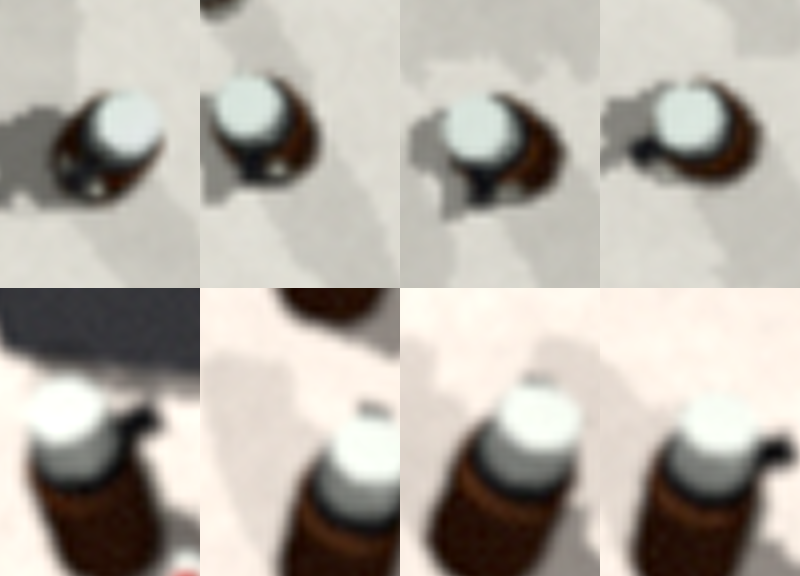

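View pics/t1.png

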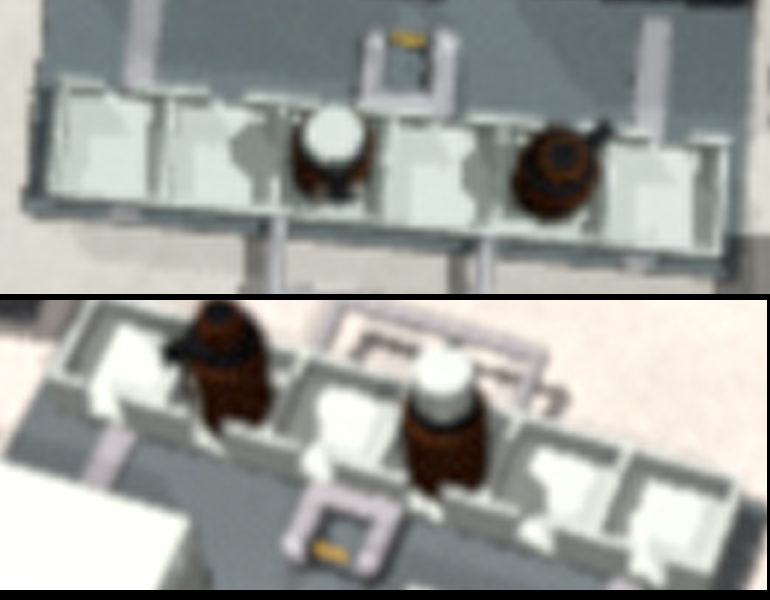

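```bash
cat > fit.py <<'E'
from h import *
from scipy.optimize import least_squares
def T(c,s,ctr,n=1): return lambda a,b:((a-ctr[0])/s+c[0],(b-ctr[1])/s+c[1])
ft=T((268.067,203.411),7,(385,147)); fs=T((242.911,201.298),5.9,(383.5,447.5))
pts=[('top',ft(65,85),(.030,.19,.046)),('top',ft(728,138),(.030,-.19,.046)),('top',ft(50,200),(-.03,.19,.04)),('top',ft(720,248),(-.03,-.19,.04))]
for i,(a,b) in enumerate([(107,405),(210,440),(318,465),(428,505),(537,535),(647,570)]): pts.append(('scene',fs(a,b),(.034,-.16+.064*i,.031)))
def tr(p,q): c,s=np.cos(p[2]),np.sin(p[2]); return [p[0]+c*q[0]-s*q[1],p[1]+s*q[0]+c*q[1],q[2]]
def res(p,P): return np.concatenate([proj(n,tr(p,q))-uv for n,uv,q in P])
if __name__=='__main__':
    print(viewer.camera_params('top').keys(), viewer.camera_params('scene'))
    for P in (pts,pts[:4],pts[4:]):
        r=least_squares(res,[.55,-.05,0],args=(P,)); print(r.x.round(4),np.degrees(r.x[2]).round(2),r.fun.round(1))
    F=dict(A=(.596,-.327),B=(.54,.305),C=(.481,.456),D=(.406,.301))
    ct=dict(A=(127,124),B=(49,107),C=(77,127),D=(90,117)); cs=dict(A=(68,122),B=(163,157),C=(140,129),D=(117,132))
    for k in F:
        for n,c in(('top',ct),('scene',cs)):
            u,v=proj(n,[*F[k],.07]); u+=(c[k][0]-100)/8; v+=(c[k][1]-144)/8
            print(k,n,unproj(n,u,v,.1).round(4),u.round(1),v.round(1))
E
python3 fit.py
```

```text
dict_keys(['vertical_fov', 'cx', 'cy', 'R', 't']) {'vertical_fov': 42.349360028308354, 'cx': 260.2359062085797, 'cy': 202.11188595257008, 'R': array([[-0.26425325,  0.96433658, -0.01500585],
       [ 0.81472796,  0.21487619, -0.53855971],
       [-0.51612843, -0.15454184, -0.84245371]]), 't': array([ 0.14001085, -0.43200705,  1.92691136])}
[ 0.5497 -0.0485 -0.0683] -3.91 [-0.8 -0.5 -1.7 -0.4  0.  -2.1 -1.6 -1.3 -0.8 -0.3 -0.3 -1.  -0.4  0.1
 -0.6 -1.4 -0.3 -1.   0.1 -1.4]
[ 0.5453 -0.0526 -0.0632] -3.62 [ 0.1  0.8 -0.7  0.4  1.  -0.8 -0.5 -0.4]
[ 0.5524 -0.046  -0.0819] -4.69 [-0.2 -0.   0.2 -0.5 -0.   0.8 -0.2 -0.4 -0.   0.2  0.3  0. ]
A top [ 0.5996 -0.3351  0.1   ] 341.2 191.1
A scene [ 0.6072 -0.3301  0.1   ] 153.5 182.6
B top [0.5524 0.3263 0.1   ] 172.8 200.5
B scene [0.5588 0.3279 0.1   ] 361.4 215.2
C top [0.4844 0.4608 0.1   ] 137.4 217.1
C scene [0.4908 0.4654 0.1   ] 409.7 206.7
D top [0.4154 0.3019 0.1   ] 177.4 235.3
D scene [0.4207 0.3056 0.1   ] 361.4 177.8
```

View pics/b2.png

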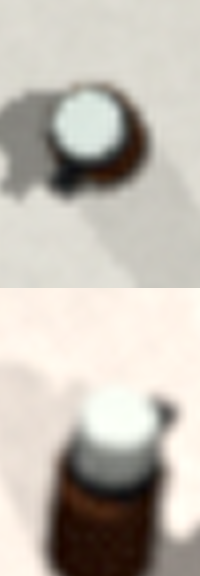

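```bash
cat > fit2.py <<'E'
from fit import *
F=dict(A=(.596,-.327),B=(.54,.305),C=(.481,.456),D=(.406,.301),E=(.381,.175))
px=dict(A=[(127,124),(70,190),(68,122),(155,132)],B=[(49,107),(53,180),(163,157),(172,120)],C=[(77,127),(83,200),(140,129),(140,87)],
 D=[(90,117),(40,155),(117,132),(188,164)],E=[(89,123),(62,188),(118,124),(173,124)])
def ld(n,k,c,z):
    u,v=proj(n,[*F[k],.07]); return unproj(n,u+(c[0]-103.5)/8,v+(c[1]-147.5)/8,z)[:2]
for k,(a,b,c,d) in px.items():
    ca,cb,cc,cd=ld('top',k,a,.1),ld('top',k,b,.068),ld('scene',k,c,.1),ld('scene',k,d,.068)
    g=lambda v:(np.degrees(np.arctan2(v[1],v[0])).round(1),(np.hypot(*v)*1e3).round(0))
    print(k,((ca+cc)/2).round(4),'diff',((cc-ca)*1e3).round(1),'tab',g(cb-ca),g(cd-cc))
P=[(n,np.array(uv)-.43,q) for n,uv,q in pts]
for Q in(P,P[:4],P[4:]):
    r=least_squares(res,[.55,-.05,0],args=(Q,)); print(r.x.round(4),np.degrees(r.x[2]).round(2),r.fun.round(1))
    
u=ft(335-3,133-3);w=ft(340-3,195-3);a=unproj('top',*u,.116)[:2];b=unproj('top',*w,.084)[:2];print('6',a,np.degrees(np.arctan2(*(b-a)[::-1])),np.hypot(*(b-a)))
a=unproj('scene',*fs(443-3,370-3),.116)[:2];print('6s',a)
a=unproj('top',*ft(567-3,150-3),.108)[:2];print('spent',a);a=unproj('scene',*fs(218-3,312-3),.108)[:2];print(a)
print('markerpx',unproj('top',480*.64,390*.64,.01), 'tub',[unproj('top',a*.64,b*.64,.09)[:2].round(3) for a,b in((511,335),(567,332),(574,402),(515,405))])
E
python3 fit2.py
```

```text
A [ 0.6037 -0.3328] diff [4.5 1.3] tab (np.float64(139.1), np.float64(36.0)) (np.float64(137.4), np.float64(32.0))
B [0.5558 0.3272] diff [ 3.5 -1.8] tab (np.float64(177.1), np.float64(31.0)) (np.float64(176.3), np.float64(38.0))
C [0.4878 0.4633] diff [3.5 1.4] tab (np.float64(175.7), np.float64(31.0)) (np.float64(175.9), np.float64(42.0))
D [0.4182 0.3038] diff [2.3 0.2] tab (np.float64(117.6), np.float64(32.0)) (np.float64(116.0), np.float64(35.0))
E [0.39 0.18] diff [1.1 0.3] tab (np.float64(152.2), np.float64(32.0)) (np.float64(146.3), np.float64(37.0))
[ 0.5496 -0.0491 -0.0694] -3.97 [-0.2 -0.1 -1.1  0.1  0.6 -1.7 -1.  -0.8 -0.5  0.1 -0.1 -0.6 -0.2  0.4
 -0.3 -1.  -0.1 -0.6  0.3 -1. ]
[ 0.5471 -0.0509 -0.0632] -3.62 [ 0.1  0.8 -0.7  0.4  1.  -0.8 -0.5 -0.4]
[ 0.5511 -0.0478 -0.0819] -4.69 [-0.2  0.   0.2 -0.5 -0.   0.8 -0.3 -0.4 -0.   0.2  0.3 -0. ]
6 [ 0.55217572 -0.01760428] -172.64549878312505 0.029305938446890285
6s [ 0.55586686 -0.01610457]
spent [ 0.54602867 -0.14707209]
[ 0.5451621 -0.1455099]
markerpx [ 0.37690175 -0.20940342  0.01      ] tub [array([ 0.508, -0.279]), array([ 0.517, -0.42 ]), array([ 0.343, -0.431]), array([ 0.333, -0.286])]
```

Bottle and tab measurements from the two cameras agree (≤4.5 mm, ≤6°) and fit the tray geometry: mid (.551, -.049), yaw −4.2°. Going above the spent bottle.

>>> {"name": "arm_command", "arguments": {"plan": [{"dp":[32,-23,0]},{"dp":[33,-23,0]},{"dp":[33,-23,0]},{"dp":[33,-23,0]},{"dp":[33,-23,0]}], "grip": -0.3, "newtons": 30}}

```text
invalid input at $.plan[0]: expected keys dp, spin
```

>>> {"name": "arm_command", "arguments": {"plan": [{"dp":[33,-23,0]},{"dp":[33,-23,0]},{"dp":[33,-23,0]},{"dp":[33,-23,0]},{"dp":[33,-23,0]}]}}

```text
invalid input at $.plan[0]: expected keys dp, spin
```

>>> {"name": "arm_command", "arguments": {"plan": [{"dp":[33,-23,0]},{"dp":[33,-23,0]},{"dp":[33,-23,0]},{"dp":[33,-23,0]},{"dp":[27,-20,0]}]}}

```text
invalid input at $.plan[0]: expected keys dp, spin
```

>>> {"name": "arm_command", "arguments": {"plan": [{"dp":[0,0,0]},{"dp":[0,0,0]}]}}

```text
invalid input at $.plan[0]: expected keys dp, spin
```

>>> {"name": "arm_command", "arguments": {"plan": [{"dp":[32,-23,0],"spin":0},{"dp":[33,-23,0],"spin":0},{"dp":[33,-23,0],"spin":0},{"dp":[33,-23,0],"spin":0},{"dp":[33,-23,0],"spin":0}], "grip": -0.3, "newtons": 30}}

```text
clock: 1.55
position: [0.2921, -0.4482, 0.4049]
ee_rot: [0.991, 0.131, 0.0, 0.0]
ft_force: [0.1, -0.5, 0.4]
grip_width: 0.65
grasp_force: 0.0
```

>>> {"name": "arm_command", "arguments": {"plan": [{"dp":[33,-23,0],"spin":0},{"dp":[33,-23,0],"spin":0},{"dp":[33,-23,0],"spin":0},{"dp":[33,-23,0],"spin":0},{"dp":[33,-23,0],"spin":0}]}}

```text
clock: 2.05
position: [0.4214, -0.2941, 0.405]
ee_rot: [0.991, 0.131, 0.0, 0.0]
ft_force: [0.7, -0.4, 0.0]
grip_width: 0.649
grasp_force: 0.0
```

>>> {"name": "arm_command", "arguments": {"plan": [{"dp":[33,-23,0],"spin":0},{"dp":[33,-23,0],"spin":0},{"dp":[33,-23,0],"spin":0},{"dp":[33,-23,0],"spin":0},{"dp":[27,-20,0],"spin":0}]}}

```text
clock: 2.55
position: [0.546, -0.144, 0.4049]
ee_rot: [0.991, 0.132, 0.0, -0.0]
ft_force: [0.5, -0.9, 0.2]
grip_width: 0.649
grasp_force: 0.0
```

>>> {"name": "arm_command", "arguments": {"plan": [{"dp":[0,0,0],"spin":0},{"dp":[0,0,0],"spin":0}]}}

```text
clock: 2.75
position: [0.5451, -0.1455, 0.4045]
ee_rot: [0.991, 0.132, -0.0, -0.0]
ft_force: [-0.4, -0.6, -0.4]
grip_width: 0.648
grasp_force: 0.0
```

```bash
cat > st.py <<'E'
import sys; from h import *
from scipy.spatial.transform import Rotation as Ro
o=manip.get_obs(); R=Ro.from_quat(o['ee_rot']).as_matrix(); p=np.array(o['position'])
print('t',round(o['clock'],2),'p',p.round(4),'th',np.degrees(np.arctan2(R[1,0],R[0,0])).round(1),'tilt',np.degrees(np.arccos(-R[2,2])).round(2),'j',np.round(o['joint_pos'],2).tolist(),'F',np.round(o['ft_force'],1),'gw',round(o['grip_width'],3),o['grasp_force'])
a=[float(x) for x in sys.argv[1:]]
while a:
    X,a=np.array(a[:4]),a[4:]; d=X[:3]-p
    th=np.radians(X[3]); cur=np.arctan2(R[1,0],R[0,0])
    def tool(t): return np.array([d[0]*np.cos(t)+d[1]*np.sin(t),d[0]*np.sin(t)-d[1]*np.cos(t),-d[2]])*1e3
    print('->',X,'spin',(cur-th).round(3),'in cur axes',tool(cur).round(1),'in new axes',tool(th).round(1)); p=X[:3]; R=Ro.from_euler('z',th).as_matrix()@np.diag([1,-1,-1])
E
python3 st.py .5445 -.1457 .261 15.2
```

```text
t 2.75 p [ 0.5451 -0.1455  0.4045] th 15.2 tilt 0.02 j [0.61, 0.24, -0.5, 1.6, 0.12, 1.33, -1.21] F [-0.4 -0.6 -0.4] gw 0.648 0.0
-> [ 0.5445 -0.1457  0.261  15.2   ] spin 0.0 in cur axes [-7.000e-01  1.000e-01  1.435e+02] in new axes [-7.000e-01  1.000e-01  1.435e+02]
```

>>> {"name": "arm_command", "arguments": {"plan": [{"dp":[0,0,40],"spin":0},{"dp":[0,0,40],"spin":0},{"dp":[0,0,30],"spin":0},{"dp":[0,0,20],"spin":0},{"dp":[0,0,13],"spin":0}]}}

```text
clock: 3.25
position: [0.5439, -0.1475, 0.2601]
ee_rot: [0.991, 0.13, -0.001, 0.0]
ft_force: [0.1, -0.0, 0.0]
grip_width: 0.649
grasp_force: 0.0
```

>>> {"name": "arm_command", "arguments": {"plan": [{"dp":[0,0,0],"spin":0},{"dp":[0,0,0],"spin":0},{"dp":[0,0,0],"spin":0},{"dp":[0,0,0],"spin":0},{"dp":[0,0,0],"spin":0}], "grip": 1}}

```text
clock: 3.75
position: [0.5451, -0.146, 0.2623]
ee_rot: [0.991, 0.132, 0.0, 0.0]
ft_force: [0.3, 0.8, 1.1]
grip_width: 0.368
grasp_force: 30.0
```

>>> {"name": "arm_command", "arguments": {"plan": [{"dp":[0,0,-20],"spin":0},{"dp":[0,0,-30],"spin":0},{"dp":[0,0,-30],"spin":0},{"dp":[0,0,-30],"spin":0},{"dp":[0,0,-20],"spin":0}]}}

```text
clock: 4.25
position: [0.5451, -0.1458, 0.3943]
ee_rot: [0.991, 0.132, 0.001, 0.001]
ft_force: [-0.2, -0.4, -0.6]
grip_width: 0.37
grasp_force: 29.8
```

```bash
python3 st.py .425 -.355 .39 15.2 .425 -.355 .254 15.2
```

```text
t 4.25 p [ 0.5451 -0.1458  0.3943] th 15.1 tilt 0.15 j [0.61, 0.24, -0.5, 1.62, 0.12, 1.31, -1.22] F [-0.2 -0.4 -0.6] gw 0.37 29.750374596175106
-> [ 0.425 -0.355  0.39  15.2  ] spin -0.001 in cur axes [-170.5  170.6    4.3] in new axes [-170.7  170.4    4.3]
-> [ 0.425 -0.355  0.254 15.2  ] spin 0.0 in cur axes [  0.   0. 136.] in new axes [  0.   0. 136.]
```

>>> {"name": "arm_command", "arguments": {"plan": [{"dp":[-20,20,0],"spin":0},{"dp":[-27,27,0],"spin":0},{"dp":[-27,27,0],"spin":0},{"dp":[-27,27,0],"spin":0},{"dp":[-27,27,0],"spin":0}]}}

```text
clock: 4.75
position: [0.4538, -0.304, 0.3921]
ee_rot: [0.991, 0.132, 0.0, 0.0]
ft_force: [-0.3, -0.1, -1.1]
grip_width: 0.37
grasp_force: 30.6
```

>>> {"name": "arm_command", "arguments": {"plan": [{"dp":[-27,27,0],"spin":0},{"dp":[-15,15,0],"spin":0},{"dp":[0,0,10],"spin":0},{"dp":[0,0,30],"spin":0},{"dp":[0,0,30],"spin":0}]}}

```text
clock: 5.25
position: [0.4256, -0.3538, 0.3213]
ee_rot: [0.991, 0.132, 0.001, 0.001]
ft_force: [1.0, 0.1, -1.6]
grip_width: 0.362
grasp_force: 30.6
```

>>> {"name": "arm_command", "arguments": {"plan": [{"dp":[0,0,30],"spin":0},{"dp":[0,0,25],"spin":0},{"dp":[0,0,14],"spin":0},{"dp":[0,0,0],"spin":0}]}}

```text
clock: 5.65
position: [0.4254, -0.3536, 0.2517]
ee_rot: [0.991, 0.132, -0.0, -0.001]
ft_force: [0.4, 0.4, -0.8]
grip_width: 0.361
grasp_force: 40.7
```

>>> {"name": "arm_command", "arguments": {"plan": [{"dp":[0,0,0],"spin":0},{"dp":[0,0,0],"spin":0},{"dp":[0,0,0],"spin":0}], "grip": -0.3}}

```text
clock: 5.95
position: [0.4254, -0.3545, 0.2534]
ee_rot: [0.991, 0.132, 0.0, 0.0]
ft_force: [0.3, 0.6, 0.0]
grip_width: 0.649
grasp_force: 0.0
```

>>> {"name": "arm_command", "arguments": {"plan": [{"dp":[0,0,-20],"spin":0},{"dp":[0,0,-35],"spin":0},{"dp":[0,0,-40],"spin":0},{"dp":[0,0,-40],"spin":0}]}}

```text
clock: 6.35
position: [0.425, -0.3542, 0.3896]
ee_rot: [0.991, 0.132, 0.0, 0.0]
ft_force: [0.3, -0.7, -0.4]
grip_width: 0.652
grasp_force: 0.0
```

```bash
python3 st.py .6037 -.3328 .39 160 .6037 -.3328 .247 160
python3 - <<'E'
from h import *
for n in ('top','scene'):
    viewer.camera(n)
    for th in('reagent1','spent','tub'): print(n,th,[(np.round(d['position'],3).tolist(),round(d['score'],2)) for d in finder.find_in(n,th)][:7])
E
```

```text
t 6.35 p [ 0.425  -0.3542  0.3896] th 15.1 tilt 0.02 j [0.91, 0.2, -0.34, 1.66, 0.07, 1.29, -0.75] F [ 0.3 -0.7 -0.4] gw 0.652 0.0
-> [  0.6037  -0.3328   0.39   160.    ] spin -2.529 in cur axes [178.1  26.   -0.4] in new axes [-160.7   81.2   -0.4]
-> [  0.6037  -0.3328   0.247  160.    ] spin 0.0 in cur axes [  0.   0. 143.] in new axes [  0.   0. 143.]
top reagent1 [([0.597, -0.326, 0.076], 0.64), ([0.48, 0.457, 0.072], 0.57), ([0.54, -0.015, 0.09], 0.51), ([0.383, 0.18, 0.074], 0.42), ([0.408, 0.3, 0.075], 0.42), ([0.549, 0.322, 0.072], 0.42)]
top spent [([0.595, -0.327, 0.075], 0.3)]
top tub [([0.47, -0.319, 0.003], 0.75)]
scene reagent1 [([0.564, -0.01, 0.077], 0.87), ([0.405, 0.182, 0.066], 0.82), ([0.573, 0.328, 0.064], 0.69), ([0.503, 0.461, 0.068], 0.66), ([0.438, 0.308, 0.06], 0.63)]
scene spent [([0.435, -0.343, 0.064], 0.75)]
scene tub [([0.431, -0.365, 0.043], 0.76)]
```

>>> {"name": "arm_command", "arguments": {"plan": [{"dp":[36,5,0],"spin":0},{"dp":[36,5,0],"spin":0},{"dp":[36,5,0],"spin":0},{"dp":[35,5,0],"spin":0},{"dp":[35,6,0],"spin":0}], "grip": -0.6}}

```text
clock: 7.25
position: [0.605, -0.3328, 0.3864]
ee_rot: [0.991, 0.132, -0.001, -0.001]
ft_force: [-0.1, -1.3, 0.1]
grip_width: 0.797
grasp_force: 0.0
```

>>> {"name": "arm_command", "arguments": {"plan": [{"dp":[0,0,0],"spin":-0.15},{"dp":[0,0,0],"spin":-0.15},{"dp":[0,0,0],"spin":-0.15},{"dp":[0,0,0],"spin":-0.15},{"dp":[0,0,0],"spin":-0.15}]}}

```text
clock: 7.75
position: [0.6037, -0.3331, 0.3863]
ee_rot: [0.873, 0.488, -0.0, -0.001]
ft_force: [-0.6, 0.7, 0.6]
grip_width: 0.799
grasp_force: 0.0
```

>>> {"name": "arm_command", "arguments": {"plan": [{"dp":[0,0,0],"spin":-0.15},{"dp":[0,0,0],"spin":-0.15},{"dp":[0,0,0],"spin":-0.15},{"dp":[0,0,20],"spin":-0.15},{"dp":[0,0,20],"spin":-0.15}]}}

```text
clock: 8.25
position: [0.6038, -0.3331, 0.3466]
ee_rot: [0.633, 0.774, 0.0, -0.0]
ft_force: [-0.4, 0.9, -0.0]
grip_width: 0.801
grasp_force: 0.0
```

>>> {"name": "arm_command", "arguments": {"plan": [{"dp":[0,0,20],"spin":-0.15},{"dp":[0,0,20],"spin":-0.15},{"dp":[0,0,0],"spin":-0.15},{"dp":[0,0,0],"spin":-0.055},{"dp":[0,0,0],"spin":0}]}}

```text
clock: 8.75
position: [0.6035, -0.3331, 0.3064]
ee_rot: [0.422, 0.906, 0.0, -0.001]
ft_force: [0.2, 0.5, -0.1]
grip_width: 0.8
grasp_force: 0.0
```

```bash
python3 st.py .6037 -.3328 .247 130
```

```text
t 8.75 p [ 0.6035 -0.3331  0.3064] th 130.0 tilt 0.11 j [0.9, 0.64, -0.7, 1.36, 0.41, 1.3, 0.89] F [ 0.2  0.5 -0.1] gw 0.8 0.0
-> [  0.6037  -0.3328   0.247  130.    ] spin 0.001 in cur axes [ 0.2  0.3 59.4] in new axes [ 0.2  0.3 59.4]
```

>>> {"name": "arm_command", "arguments": {"plan": [{"dp":[0,0,25],"spin":0},{"dp":[0,0,20],"spin":0},{"dp":[0,0,14],"spin":0},{"dp":[0,0,0],"spin":0}]}}

```text
clock: 9.15
position: [0.6031, -0.3329, 0.2462]
ee_rot: [0.423, 0.906, 0.0, -0.002]
ft_force: [0.0, -0.2, 0.4]
grip_width: 0.799
grasp_force: 0.0
```

>>> {"name": "arm_command", "arguments": {"plan": [{"dp":[0,0,0],"spin":0},{"dp":[0,0,0],"spin":0},{"dp":[0,0,0],"spin":0},{"dp":[0,0,0],"spin":0},{"dp":[0,0,0],"spin":0}], "grip": 1}}

```text
clock: 9.65
position: [0.6042, -0.3331, 0.2501]
ee_rot: [0.423, 0.906, -0.0, 0.001]
ft_force: [0.5, 0.5, 6.7]
grip_width: 0.361
grasp_force: 30.2
```

>>> {"name": "arm_command", "arguments": {"plan": [{"dp":[0,0,-20],"spin":0},{"dp":[0,0,-30],"spin":0},{"dp":[0,0,-30],"spin":0},{"dp":[0,0,-25],"spin":0},{"dp":[0,0,0],"spin":0}]}}

```text
clock: 10.15
position: [0.6044, -0.3331, 0.3578]
ee_rot: [0.423, 0.906, -0.0, 0.003]
ft_force: [0.3, -1.6, -0.3]
grip_width: 0.362
grasp_force: 30.3
```

```bash
python3 st.py .5393 -.2086 .35 -12.7
```

```text
t 10.15 p [ 0.6044 -0.3331  0.3578] th 130.0 tilt 0.33 j [0.91, 0.6, -0.71, 1.3, 0.39, 1.38, 0.9] F [ 0.3 -1.6 -0.3] gw 0.362 30.312241315841675
-> [  0.5393  -0.2086   0.35   -12.7   ] spin 2.49 in cur axes [137.2  30.1   7.8] in new axes [ -90.9 -107.1    7.8]
```

>>> {"name": "arm_command", "arguments": {"plan": [{"dp":[22,5,0],"spin":0},{"dp":[34,7,0],"spin":0},{"dp":[34,8,0],"spin":0},{"dp":[30,7,0],"spin":0},{"dp":[17,3,0],"spin":0}]}}

```text
clock: 10.65
position: [0.5376, -0.2062, 0.3527]
ee_rot: [0.422, 0.907, -0.0, -0.001]
ft_force: [0.1, -0.0, -1.5]
grip_width: 0.363
grasp_force: 30.3
```

>>> {"name": "arm_command", "arguments": {"plan": [{"dp":[0,0,0],"spin":0.15},{"dp":[0,0,0],"spin":0.15},{"dp":[0,0,0],"spin":0.15},{"dp":[0,0,0],"spin":0.15},{"dp":[0,0,0],"spin":0.15}]}}

```text
clock: 11.15
position: [0.5383, -0.2089, 0.3526]
ee_rot: [0.727, 0.686, -0.0, -0.001]
ft_force: [0.2, -0.7, -1.9]
grip_width: 0.363
grasp_force: 30.3
```

>>> {"name": "arm_command", "arguments": {"plan": [{"dp":[0,0,0],"spin":0.15},{"dp":[0,0,0],"spin":0.15},{"dp":[0,0,0],"spin":0.15},{"dp":[0,0,0],"spin":0.15},{"dp":[0,0,0],"spin":0.15}]}}

```text
clock: 11.65
position: [0.5383, -0.2089, 0.3525]
ee_rot: [0.928, 0.372, -0.001, -0.0]
ft_force: [-0.4, -0.5, -0.9]
grip_width: 0.365
grasp_force: 30.3
```

>>> {"name": "arm_command", "arguments": {"plan": [{"dp":[0,0,0],"spin":0.15},{"dp":[0,0,0],"spin":0.15},{"dp":[0,0,0],"spin":0.15},{"dp":[0,0,0],"spin":0.15},{"dp":[0,0,0],"spin":0.15}]}}

```text
clock: 12.15
position: [0.5383, -0.2089, 0.3525]
ee_rot: [1.0, 0.006, -0.001, -0.0]
ft_force: [0.0, -0.3, -1.4]
grip_width: 0.365
grasp_force: 30.3
```

>>> {"name": "arm_command", "arguments": {"plan": [{"dp":[0,0,0],"spin":0.15},{"dp":[0,0,0],"spin":0.09},{"dp":[0,0,0],"spin":0}]}}

```text
clock: 12.45
position: [0.5383, -0.2088, 0.3526]
ee_rot: [0.994, -0.111, -0.001, -0.0]
ft_force: [-0.7, 0.5, -2.0]
grip_width: 0.36
grasp_force: 30.3
```

```bash
python3 st.py .5393 -.2086 .268 -12.7
```

```text
t 12.45 p [ 0.5383 -0.2088  0.3526] th -12.8 tilt 0.09 j [0.66, 0.3, -0.44, 1.64, 0.13, 1.24, -1.6] F [-0.7  0.5 -2. ] gw 0.36 30.31206250190735
-> [  0.5393  -0.2086   0.268  -12.7   ] spin -0.001 in cur axes [ 0.9 -0.4 84.6] in new axes [ 0.9 -0.4 84.6]
```

>>> {"name": "arm_command", "arguments": {"plan": [{"dp":[1,0,20],"spin":0},{"dp":[0,0,20],"spin":0},{"dp":[0,0,15],"spin":0},{"dp":[0,0,12],"spin":0},{"dp":[0,0,0],"spin":0}]}}

```text
clock: 12.95
position: [0.5391, -0.209, 0.2848]
ee_rot: [0.994, -0.11, -0.001, -0.0]
ft_force: [0.3, -0.2, -2.3]
grip_width: 0.363
grasp_force: 30.3
```

>>> {"name": "arm_command", "arguments": {"plan": [{"dp":[0,0,10],"spin":0},{"dp":[0,0,7],"spin":0},{"dp":[0,0,0],"spin":0}]}}

```text
clock: 13.25
position: [0.5394, -0.209, 0.2688]
ee_rot: [0.994, -0.11, -0.001, -0.0]
ft_force: [-0.4, -0.2, -1.7]
grip_width: 0.362
grasp_force: 30.3
```

```bash
python3 st.py
cat > tp.py <<'E'
import sys; from h import *
# tray close-up, both cameras
def tray(name):
    a=avg('top',2);b=avg('scene',2)
    u,v=proj('top',[.57,-.05,.06]);a=crop(a,u,v,112,42,7)[:294,:784]
    u,v=proj('scene',[.55,-.05,.06]);b=crop(b,u,v,130,50,6)[:300,:784]
    c=np.zeros((600,784,3),np.uint8);c[:294]=a;c[300:,:780]=b;cv2.imwrite(f'pics/{name}.png',c)
if __name__=='__main__': tray(sys.argv[1])
E
python3 tp.py t2
```

```text
t 13.25 p [ 0.5394 -0.209   0.2688] th -12.7 tilt 0.07 j [0.64, 0.38, -0.43, 1.72, 0.17, 1.08, -1.63] F [-0.4 -0.2 -1.7] gw 0.362 30.32583475112915
```

View pics/t2.png

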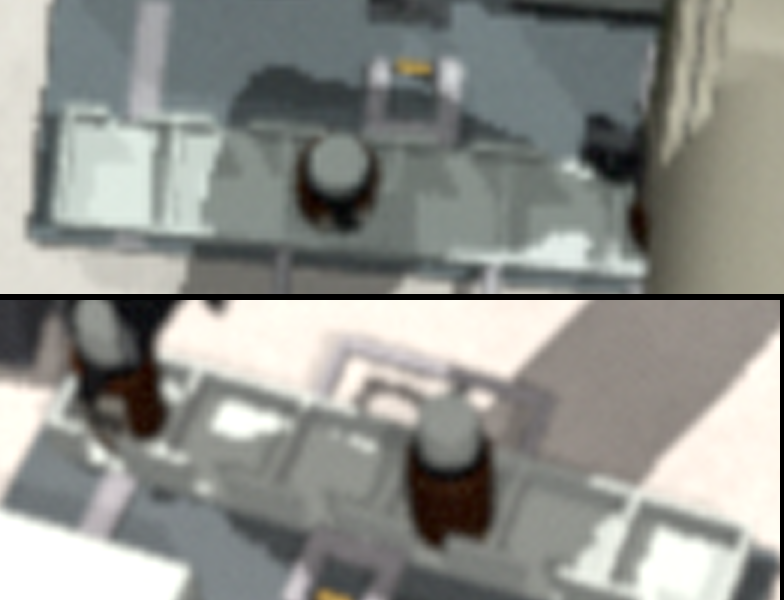

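A is inside compartment 1 with its tab towards its window and no contact force. Release it and go to the bottle already in the tray.

>>> {"name": "arm_command", "arguments": {"plan": [{"dp":[0,0,2],"spin":0},{"dp":[0,0,0],"spin":0}]}}

```text
clock: 13.65
position: [0.5396, -0.2091, 0.2677]
ee_rot: [0.994, -0.11, 0.0, 0.0]
ft_force: [0.7, -0.2, -2.0]
grip_width: 0.366
grasp_force: 30.3
```

>>> {"name": "arm_command", "arguments": {"plan": [{"dp":[0,0,0],"spin":0},{"dp":[0,0,0],"spin":0},{"dp":[0,0,0],"spin":0}], "grip": -0.1}}

```text
clock: 13.95
position: [0.5398, -0.2091, 0.268]
ee_rot: [0.994, -0.11, 0.0, 0.0]
ft_force: [-0.0, 0.8, 0.0]
grip_width: 0.547
grasp_force: 0.0
```

>>> {"name": "arm_command", "arguments": {"plan": [{"dp":[0,0,-15],"spin":0},{"dp":[0,0,-25],"spin":0},{"dp":[0,0,-35],"spin":0},{"dp":[0,0,-35],"spin":0},{"dp":[0,0,-20],"spin":0}]}}

```text
clock: 14.45
position: [0.5399, -0.2089, 0.4022]
ee_rot: [0.994, -0.11, 0.002, 0.001]
ft_force: [0.9, 0.7, -0.7]
grip_width: 0.554
grasp_force: 0.0
```

>>> {"name": "arm_command", "arguments": {"plan": [{"dp":[0,0,0],"spin":-0.12},{"dp":[0,0,0],"spin":-0.102},{"dp":[0,0,0],"spin":0}]}}

```text
clock: 14.75
position: [0.5396, -0.209, 0.3991]
ee_rot: [1.0, 0.001, 0.001, 0.0]
ft_force: [-0.5, -0.3, -0.2]
grip_width: 0.55
grasp_force: 0.0
```

```bash
python3 st.py .554 -.017 .267 0
```

```text
t 14.75 p [ 0.5396 -0.209   0.3991] th 0.1 tilt 0.08 j [0.68, 0.27, -0.47, 1.58, 0.12, 1.32, -1.37] F [-0.5 -0.3 -0.2] gw 0.55 0.0
-> [ 0.554 -0.017  0.267  0.   ] spin 0.002 in cur axes [  14.8 -192.   132.1] in new axes [  14.4 -192.   132.1]
```

>>> {"name": "arm_command", "arguments": {"plan": [{"dp":[3,-38,0],"spin":0},{"dp":[3,-39,0],"spin":0},{"dp":[3,-39,0],"spin":0},{"dp":[3,-39,0],"spin":0},{"dp":[2,-37,0],"spin":0}], "grip": -0.4}}

```text
clock: 15.25
position: [0.5534, -0.0152, 0.3985]
ee_rot: [1.0, -0.001, 0.0, 0.0]
ft_force: [0.3, 0.7, -0.9]
grip_width: 0.699
grasp_force: 0.0
```

>>> {"name": "arm_command", "arguments": {"plan": [{"dp":[0,0,35],"spin":0},{"dp":[0,0,35],"spin":0},{"dp":[0,0,30],"spin":0},{"dp":[0,0,20],"spin":0},{"dp":[0,0,10],"spin":0}]}}

```text
clock: 15.75
position: [0.553, -0.0171, 0.2663]
ee_rot: [1.0, -0.001, -0.001, -0.0]
ft_force: [0.8, -0.9, 0.6]
grip_width: 0.7
grasp_force: 0.0
```

>>> {"name": "arm_command", "arguments": {"plan": [{"dp":[0,0,0],"spin":0},{"dp":[0,0,0],"spin":0},{"dp":[0,0,0],"spin":0},{"dp":[0,0,0],"spin":0},{"dp":[0,0,0],"spin":0}], "grip": 1}}

```text
clock: 16.25
position: [0.554, -0.0169, 0.2689]
ee_rot: [1.0, 0.0, 0.001, 0.0]
ft_force: [-0.8, 1.2, 5.4]
grip_width: 0.364
grasp_force: 30.4
```

>>> {"name": "arm_command", "arguments": {"plan": [{"dp":[0,0,-4],"spin":0},{"dp":[0,0,0],"spin":0}]}}

```text
clock: 16.45
position: [0.5536, -0.0171, 0.2722]
ee_rot: [1.0, 0.0, 0.0, 0.0]
ft_force: [0.7, 0.2, -1.0]
grip_width: 0.362
grasp_force: 29.8
```

```bash
python3 st.py .5535 -.017 .27 168.4
```

```text
t 16.45 p [ 0.5536 -0.0171  0.2722] th 0.0 tilt 0.03 j [0.43, 0.35, -0.57, 1.78, 0.21, 1.07, -1.78] F [ 0.7  0.2 -1. ] gw 0.362 29.825558066368103
-> [ 5.535e-01 -1.700e-02  2.700e-01  1.684e+02] spin -2.938 in cur axes [-0.1 -0.1  2.2] in new axes [0.1 0.1 2.2]
```

>>> {"name": "arm_command", "arguments": {"plan": [{"dp":[0,0,0],"spin":-0.15},{"dp":[0,0,0],"spin":-0.15},{"dp":[0,0,0],"spin":-0.15},{"dp":[0,0,0],"spin":-0.15},{"dp":[0,0,0],"spin":-0.15}]}}

```text
clock: 16.95
position: [0.5533, -0.0172, 0.2715]
ee_rot: [0.929, 0.369, -0.0, -0.0]
ft_force: [0.5, -0.0, -0.5]
grip_width: 0.366
grasp_force: 29.8
```

>>> {"name": "arm_command", "arguments": {"plan": [{"dp":[0,0,0],"spin":-0.15},{"dp":[0,0,0],"spin":-0.15},{"dp":[0,0,0],"spin":-0.15},{"dp":[0,0,0],"spin":-0.15},{"dp":[0,0,0],"spin":-0.15}]}}

```text
clock: 17.45
position: [0.5534, -0.0172, 0.2715]
ee_rot: [0.729, 0.684, -0.0, -0.0]
ft_force: [0.7, -0.4, -0.9]
grip_width: 0.363
grasp_force: 29.8
```

>>> {"name": "arm_command", "arguments": {"plan": [{"dp":[0,0,0],"spin":-0.15},{"dp":[0,0,0],"spin":-0.15},{"dp":[0,0,0],"spin":-0.15},{"dp":[0,0,0],"spin":-0.15},{"dp":[0,0,0],"spin":-0.15}]}}

```text
clock: 17.95
position: [0.5533, -0.0173, 0.2715]
ee_rot: [0.428, 0.904, -0.0, -0.0]
ft_force: [-0.1, 0.4, -2.1]
grip_width: 0.361
grasp_force: 29.8
```

>>> {"name": "arm_command", "arguments": {"plan": [{"dp":[0,0,0],"spin":-0.15},{"dp":[0,0,0],"spin":-0.15},{"dp":[0,0,0],"spin":-0.15},{"dp":[0,0,0],"spin":-0.15},{"dp":[0,0,0],"spin":-0.088}]}}

```text
clock: 18.45
position: [0.5534, -0.0174, 0.2714]
ee_rot: [0.099, 0.995, -0.0, -0.0]
ft_force: [-0.1, -0.5, -1.3]
grip_width: 0.355
grasp_force: 29.8
```

>>> {"name": "arm_command", "arguments": {"plan": [{"dp":[0,0,3],"spin":0},{"dp":[0,0,0],"spin":0}]}}

```text
clock: 18.65
position: [0.5538, -0.0173, 0.269]
ee_rot: [0.103, 0.995, -0.0, 0.0]
ft_force: [-2.0, -0.9, 5.2]
grip_width: 0.365
grasp_force: 30.4
```

>>> {"name": "arm_command", "arguments": {"plan": [{"dp":[0,0,0],"spin":0},{"dp":[0,0,0],"spin":0},{"dp":[0,0,0],"spin":0}], "grip": -0.1}}

```text
clock: 18.95
position: [0.5534, -0.0171, 0.2686]
ee_rot: [0.102, 0.995, -0.0, -0.0]
ft_force: [-0.6, -0.1, -0.1]
grip_width: 0.553
grasp_force: 0.0
```

>>> {"name": "arm_command", "arguments": {"plan": [{"dp":[0,0,-15],"spin":0},{"dp":[0,0,-25],"spin":0},{"dp":[0,0,-35],"spin":0},{"dp":[0,0,-35],"spin":0},{"dp":[0,0,-20],"spin":0}]}}

```text
clock: 19.45
position: [0.5537, -0.0164, 0.4025]
ee_rot: [0.101, 0.995, 0.0, 0.002]
ft_force: [0.7, 0.1, -0.2]
grip_width: 0.549
grasp_force: 0.0
```

```bash
python3 st.py .39 .18 .40 168.4 .39 .18 .251 168.4
```

```text
t 19.45 p [ 0.5537 -0.0164  0.4025] th 168.4 tilt 0.19 j [0.9, 0.4, -1.19, 1.61, 0.38, 1.38, 1.04] F [ 0.7  0.1 -0.2] gw 0.549 0.0
-> [  0.39   0.18   0.4  168.4 ] spin -0.0 in cur axes [199.8 159.4   2.5] in new axes [199.8 159.4   2.5]
-> [  0.39    0.18    0.251 168.4  ] spin 0.0 in cur axes [  0.   0. 149.] in new axes [  0.   0. 149.]
```

>>> {"name": "arm_command", "arguments": {"plan": [{"dp":[0,0,0],"spin":0.15},{"dp":[0,0,0],"spin":0.15},{"dp":[0,0,0],"spin":0.15},{"dp":[0,0,0],"spin":0.133},{"dp":[0,0,0],"spin":0}], "grip": -0.6}}

```text
clock: 19.95
position: [0.5534, -0.0166, 0.3999]
ee_rot: [0.384, 0.923, -0.0, 0.001]
ft_force: [0.3, 0.8, 0.1]
grip_width: 0.8
grasp_force: 0.0
```

```bash
python3 st.py .39 .18 .40 135
cat > fd.py <<'E'
from h import *
for n in ('top','scene'):
    viewer.camera(n)
    for th in('reagent1',): print(n,th,[(np.round(d['position'],3).tolist(),round(d['score'],2)) for d in finder.find_in(n,th)][:8])
E
python3 fd.py
```

```text
t 19.95 p [ 0.5534 -0.0166  0.3999] th 134.9 tilt 0.07 j [0.83, 0.35, -1.07, 1.62, 0.32, 1.36, 0.5] F [0.3 0.8 0.1] gw 0.8 0.0
-> [  0.39   0.18   0.4  135.  ] spin -0.002 in cur axes [ 2.546e+02  2.290e+01 -1.000e-01] in new axes [ 2.546e+02  2.350e+01 -1.000e-01]
top reagent1 [([0.382, 0.178, 0.075], 0.67), ([0.442, -0.368, 0.002], 0.6), ([0.481, 0.456, 0.074], 0.57), ([0.535, -0.206, 0.092], 0.56), ([0.406, 0.298, 0.074], 0.54), ([0.547, 0.322, 0.072], 0.49)]
scene reagent1 [([0.439, 0.308, 0.059], 0.85), ([0.568, -0.012, 0.084], 0.75), ([0.406, 0.183, 0.064], 0.67), ([0.504, 0.46, 0.065], 0.6), ([0.572, 0.329, 0.065], 0.6), ([0.552, -0.198, 0.086], 0.55)]
```

Bench bottles unmoved. Move to E.

>>> {"name": "arm_command", "arguments": {"plan": [{"dp":[35,3,0],"spin":0},{"dp":[38,3,0],"spin":0},{"dp":[38,4,0],"spin":0},{"dp":[38,4,0],"spin":0},{"dp":[38,4,0],"spin":0}]}}

```text
clock: 20.65
position: [0.4331, 0.1292, 0.3985]
ee_rot: [0.382, 0.924, -0.0, -0.0]
ft_force: [0.6, 0.0, 0.3]
grip_width: 0.799
grasp_force: 0.0
```

>>> {"name": "arm_command", "arguments": {"plan": [{"dp":[38,3,0],"spin":0},{"dp":[30,2,0],"spin":0},{"dp":[0,0,20],"spin":0},{"dp":[0,0,30],"spin":0},{"dp":[0,0,0],"spin":0}]}}

```text
clock: 21.15
position: [0.3884, 0.1791, 0.3465]
ee_rot: [0.382, 0.924, -0.001, -0.002]
ft_force: [-0.8, -0.1, 0.4]
grip_width: 0.801
grasp_force: 0.0
```

```bash
python3 st.py .39 .18 .251 135
```

```text
t 21.15 p [0.3884 0.1791 0.3465] th 135.1 tilt 0.25 j [0.89, -0.02, -1.37, 1.98, -0.03, 1.17, 0.31] F [-0.8 -0.1  0.4] gw 0.801 0.0
-> [  0.39    0.18    0.251 135.   ] spin 0.002 in cur axes [-0.5  1.7 95.5] in new axes [-0.4  1.7 95.5]
```

>>> {"name": "arm_command", "arguments": {"plan": [{"dp":[0,2,35],"spin":0},{"dp":[0,0,30],"spin":0},{"dp":[0,0,20],"spin":0},{"dp":[0,0,10],"spin":0},{"dp":[0,0,0],"spin":0}]}}

```text
clock: 21.65
position: [0.391, 0.1809, 0.2537]
ee_rot: [0.382, 0.924, -0.0, -0.001]
ft_force: [0.4, 0.4, 0.4]
grip_width: 0.798
grasp_force: 0.0
```

>>> {"name": "arm_command", "arguments": {"plan": [{"dp":[0,0,0],"spin":0},{"dp":[0,0,0],"spin":0},{"dp":[0,0,0],"spin":0},{"dp":[0,0,0],"spin":0},{"dp":[0,0,0],"spin":0}], "grip": 1}}

```text
clock: 22.15
position: [0.3915, 0.1811, 0.2549]
ee_rot: [0.383, 0.924, 0.0, 0.001]
ft_force: [-1.4, -1.6, 8.6]
grip_width: 0.363
grasp_force: 29.1
```

>>> {"name": "arm_command", "arguments": {"plan": [{"dp":[0,0,-20],"spin":0},{"dp":[0,0,-30],"spin":0},{"dp":[0,0,-35],"spin":0},{"dp":[0,0,-35],"spin":0},{"dp":[0,0,-30],"spin":0}]}}

```text
clock: 22.65
position: [0.3909, 0.1814, 0.4048]
ee_rot: [0.383, 0.924, -0.001, 0.002]
ft_force: [1.7, -1.6, -2.0]
grip_width: 0.362
grasp_force: 30.6
```

```bash
python3 st.py .544 -.1447 .40 -18.7
```

```text
t 22.65 p [0.3909 0.1814 0.4048] th 135.0 tilt 0.2 j [0.95, -0.19, -1.32, 1.89, -0.19, 1.3, 0.47] F [ 1.7 -1.6 -2. ] gw 0.362 30.550400018692017
-> [  0.544   -0.1447   0.4    -18.7   ] spin 2.682 in cur axes [-339.  -122.     4.8] in new axes [249.6 259.8   4.8]
```

>>> {"name": "arm_command", "arguments": {"plan": [{"dp":[-25,-9,0],"spin":0},{"dp":[-38,-13,0],"spin":0},{"dp":[-38,-14,0],"spin":0},{"dp":[-38,-14,0],"spin":0},{"dp":[-38,-14,0],"spin":0}]}}

```text
clock: 23.15
position: [0.4712, 0.0089, 0.4035]
ee_rot: [0.383, 0.924, -0.001, 0.001]
ft_force: [-0.3, -0.9, -0.4]
grip_width: 0.356
grasp_force: 30.5
```

>>> {"name": "arm_command", "arguments": {"plan": [{"dp":[-38,-14,0],"spin":0},{"dp":[-38,-14,0],"spin":0},{"dp":[-38,-14,0],"spin":0},{"dp":[-30,-10,0],"spin":0},{"dp":[-18,-6,0],"spin":0}]}}

```text
clock: 23.65
position: [0.5446, -0.1485, 0.4031]
ee_rot: [0.384, 0.923, -0.0, -0.0]
ft_force: [0.3, 0.2, -1.8]
grip_width: 0.358
grasp_force: 30.5
```

>>> {"name": "arm_command", "arguments": {"plan": [{"dp":[0,0,0],"spin":0.15},{"dp":[0,0,0],"spin":0.15},{"dp":[0,0,0],"spin":0.15},{"dp":[0,0,0],"spin":0.15},{"dp":[0,0,0],"spin":0.15}]}}

```text
clock: 24.15
position: [0.544, -0.1453, 0.4037]
ee_rot: [0.697, 0.717, 0.0, 0.0]
ft_force: [0.3, 0.3, -1.0]
grip_width: 0.355
grasp_force: 30.5
```

>>> {"name": "arm_command", "arguments": {"plan": [{"dp":[0,0,0],"spin":0.15},{"dp":[0,0,0],"spin":0.15},{"dp":[0,0,0],"spin":0.15},{"dp":[0,0,0],"spin":0.15},{"dp":[0,0,0],"spin":0.15}]}}

```text
clock: 24.65
position: [0.544, -0.1453, 0.4038]
ee_rot: [0.911, 0.412, 0.0, 0.0]
ft_force: [0.3, -0.3, -0.4]
grip_width: 0.363
grasp_force: 30.6
```

>>> {"name": "arm_command", "arguments": {"plan": [{"dp":[0,0,0],"spin":0.15},{"dp":[0,0,0],"spin":0.15},{"dp":[0,0,0],"spin":0.15},{"dp":[0,0,0],"spin":0.15},{"dp":[0,0,0],"spin":0.15}]}}

```text
clock: 25.15
position: [0.544, -0.1453, 0.4038]
ee_rot: [0.999, 0.05, 0.0, 0.0]
ft_force: [-0.0, 0.5, -1.2]
grip_width: 0.357
grasp_force: 30.6
```

>>> {"name": "arm_command", "arguments": {"plan": [{"dp":[0,0,0],"spin":0.15},{"dp":[0,0,0],"spin":0.15},{"dp":[0,0,0],"spin":0.132},{"dp":[0,0,0],"spin":0}]}}

```text
clock: 25.55
position: [0.5441, -0.1452, 0.4037]
ee_rot: [0.987, -0.164, 0.0, 0.0]
ft_force: [-0.7, -0.9, -1.6]
grip_width: 0.362
grasp_force: 30.6
```

```bash
python3 st.py .544 -.1447 .273 -18.7
```

```text
t 25.55 p [ 0.5441 -0.1452  0.4037] th -18.8 tilt 0.05 j [0.74, 0.26, -0.66, 1.6, 0.16, 1.33, -1.84] F [-0.7 -0.9 -1.6] gw 0.362 30.565996170043945
-> [  0.544   -0.1447   0.273  -18.7   ] spin -0.002 in cur axes [ -0.2  -0.5 130.7] in new axes [ -0.2  -0.5 130.7]
```

>>> {"name": "arm_command", "arguments": {"plan": [{"dp":[0,0,35],"spin":0},{"dp":[0,0,35],"spin":0},{"dp":[0,0,25],"spin":0},{"dp":[0,0,15],"spin":0},{"dp":[0,0,0],"spin":0}]}}

```text
clock: 26.05
position: [0.5437, -0.1453, 0.2916]
ee_rot: [0.987, -0.161, -0.001, -0.0]
ft_force: [-0.7, -0.8, -0.0]
grip_width: 0.36
grasp_force: 30.6
```

>>> {"name": "arm_command", "arguments": {"plan": [{"dp":[0,0,12],"spin":0},{"dp":[0,0,8],"spin":0},{"dp":[0,0,0],"spin":0}]}}

```text
clock: 26.35
position: [0.544, -0.1452, 0.2724]
ee_rot: [0.987, -0.162, -0.0, 0.0]
ft_force: [-1.1, -0.7, -0.2]
grip_width: 0.361
grasp_force: 30.6
```

>>> {"name": "arm_command", "arguments": {"plan": [{"dp":[0,0,0],"spin":0},{"dp":[0,0,0],"spin":0},{"dp":[0,0,0],"spin":0}], "grip": -0.1}}

```text
clock: 26.65
position: [0.5444, -0.1452, 0.2736]
ee_rot: [0.987, -0.162, 0.0, 0.0]
ft_force: [0.6, -0.3, -0.1]
grip_width: 0.551
grasp_force: 0.0
```

>>> {"name": "arm_command", "arguments": {"plan": [{"dp":[0,0,-15],"spin":0},{"dp":[0,0,-25],"spin":0},{"dp":[0,0,-35],"spin":0},{"dp":[0,0,-35],"spin":0},{"dp":[0,0,-20],"spin":0}]}}

```text
clock: 27.15
position: [0.5445, -0.1448, 0.4075]
ee_rot: [0.987, -0.162, 0.002, 0.0]
ft_force: [0.7, -0.3, 0.0]
grip_width: 0.546
grasp_force: 0.0
```

>>> {"name": "arm_command", "arguments": {"plan": [{"dp":[0,0,0],"spin":-0.15},{"dp":[0,0,0],"spin":-0.15},{"dp":[0,0,0],"spin":-0.15},{"dp":[0,0,0],"spin":-0.15},{"dp":[0,0,0],"spin":-0.15}]}}

```text
clock: 27.65
position: [0.5442, -0.145, 0.4045]
ee_rot: [0.977, 0.213, 0.0, 0.0]
ft_force: [0.6, -0.2, 0.0]
grip_width: 0.551
grasp_force: 0.0
```

>>> {"name": "arm_command", "arguments": {"plan": [{"dp":[0,0,0],"spin":-0.15},{"dp":[0,0,0],"spin":-0.15},{"dp":[0,0,0],"spin":-0.15},{"dp":[0,0,0],"spin":-0.15},{"dp":[0,0,0],"spin":-0.15}]}}

```text
clock: 28.15
position: [0.5442, -0.145, 0.4044]
ee_rot: [0.831, 0.556, 0.0, 0.001]
ft_force: [-0.0, 0.5, -0.7]
grip_width: 0.551
grasp_force: 0.0
```

>>> {"name": "arm_command", "arguments": {"plan": [{"dp":[0,0,0],"spin":-0.15},{"dp":[0,0,0],"spin":-0.15},{"dp":[0,0,0],"spin":-0.15},{"dp":[0,0,0],"spin":-0.15},{"dp":[0,0,0],"spin":-0.15}]}}

```text
clock: 28.65
position: [0.5442, -0.145, 0.4044]
ee_rot: [0.569, 0.822, -0.0, 0.001]
ft_force: [0.6, -0.2, -0.4]
grip_width: 0.547
grasp_force: 0.0
```

>>> {"name": "arm_command", "arguments": {"plan": [{"dp":[0,0,0],"spin":-0.083},{"dp":[0,0,0],"spin":0}], "grip": -0.6}}

```text
clock: 28.85
position: [0.5442, -0.1452, 0.4041]
ee_rot: [0.537, 0.844, -0.0, 0.0]
ft_force: [0.8, -0.2, -0.6]
grip_width: 0.8
grasp_force: 0.0
```

```bash
python3 st.py .4182 .3038 .40 115;python3 fd.py
```

```text
t 28.85 p [ 0.5442 -0.1452  0.4041] th 115.0 tilt 0.05 j [1.0, 0.35, -1.0, 1.59, 0.3, 1.37, 0.4] F [ 0.8 -0.2 -0.6] gw 0.8 0.0
-> [  0.4182   0.3038   0.4    115.    ] spin 0.001 in cur axes [460.1  75.8   4.1] in new axes [460.2  75.6   4.1]
top reagent1 [([0.546, 0.318, 0.074], 0.73), ([0.484, 0.454, 0.069], 0.54), ([0.543, -0.016, 0.091], 0.51), ([0.408, 0.299, 0.073], 0.45)]
scene reagent1 [([0.572, 0.328, 0.065], 0.93), ([0.553, -0.198, 0.084], 0.83), ([0.505, 0.46, 0.064], 0.82), ([0.438, 0.308, 0.061], 0.68), ([0.557, -0.14, 0.09], 0.66), ([0.567, -0.013, 0.084], 0.56)]
```

>>> {"name": "arm_command", "arguments": {"plan": [{"dp":[30,5,0],"spin":0},{"dp":[40,6,0],"spin":0},{"dp":[40,7,0],"spin":0},{"dp":[40,7,0],"spin":0},{"dp":[40,7,0],"spin":0}]}}

```text
clock: 29.55
position: [0.4923, 0.0422, 0.4032]
ee_rot: [0.538, 0.843, -0.0, 0.0]
ft_force: [0.1, 0.6, -0.2]
grip_width: 0.798
grasp_force: 0.0
```

>>> {"name": "arm_command", "arguments": {"plan": [{"dp":[40,6,0],"spin":0},{"dp":[40,6,0],"spin":0},{"dp":[40,7,0],"spin":0},{"dp":[40,7,0],"spin":0},{"dp":[40,7,0],"spin":0}]}}

```text
clock: 30.05
position: [0.4378, 0.2373, 0.4033]
ee_rot: [0.538, 0.843, -0.0, 0.001]
ft_force: [1.0, 0.4, -0.3]
grip_width: 0.802
grasp_force: 0.0
```

>>> {"name": "arm_command", "arguments": {"plan": [{"dp":[35,6,0],"spin":0},{"dp":[25,4,0],"spin":0},{"dp":[10,1,20],"spin":0},{"dp":[0,0,30],"spin":0},{"dp":[0,0,0],"spin":0}]}}

```text
clock: 30.55
position: [0.4181, 0.3034, 0.3502]
ee_rot: [0.538, 0.843, -0.002, -0.001]
ft_force: [0.1, -0.6, 0.6]
grip_width: 0.804
grasp_force: 0.0
```

```bash
python3 st.py .4182 .3038 .256 115
```

```text
t 30.55 p [0.4181 0.3034 0.3502] th 115.0 tilt 0.29 j [0.3, 0.35, -1.19, 1.77, 0.34, 1.26, -0.54] F [ 0.1 -0.6  0.6] gw 0.804 0.0
-> [  0.4182   0.3038   0.256  115.    ] spin -0.001 in cur axes [ 0.3  0.3 94.2] in new axes [ 0.3  0.3 94.2]
```

Joints are comfortable. Grasp D.

>>> {"name": "arm_command", "arguments": {"plan": [{"dp":[0,0,35],"spin":0},{"dp":[0,0,30],"spin":0},{"dp":[0,0,20],"spin":0},{"dp":[0,0,9],"spin":0},{"dp":[0,0,0],"spin":0}]}}

```text
clock: 31.05
position: [0.4192, 0.3037, 0.2592]
ee_rot: [0.538, 0.843, -0.0, -0.0]
ft_force: [0.3, 0.4, 0.7]
grip_width: 0.8
grasp_force: 0.0
```

>>> {"name": "arm_command", "arguments": {"plan": [{"dp":[0,0,0],"spin":0},{"dp":[0,0,0],"spin":0},{"dp":[0,0,0],"spin":0},{"dp":[0,0,0],"spin":0},{"dp":[0,0,0],"spin":0}], "grip": 1}}

```text
clock: 31.55
position: [0.4193, 0.3042, 0.2602]
ee_rot: [0.538, 0.843, 0.001, 0.001]
ft_force: [-0.7, -1.6, 8.6]
grip_width: 0.359
grasp_force: 29.2
```

>>> {"name": "arm_command", "arguments": {"plan": [{"dp":[0,0,-20],"spin":0},{"dp":[0,0,-30],"spin":0},{"dp":[0,0,-35],"spin":0},{"dp":[0,0,-35],"spin":0},{"dp":[0,0,-30],"spin":0}]}}

```text
clock: 32.05
position: [0.4186, 0.3041, 0.4112]
ee_rot: [0.537, 0.843, 0.0, 0.0]
ft_force: [-0.3, -0.6, -0.6]
grip_width: 0.357
grasp_force: 30.3
```

```bash
python3 st.py .5487 -.0809 .40 -6.2
```

```text
t 32.05 p [0.4186 0.3041 0.4112] th 115.0 tilt 0.07 j [0.35, 0.29, -1.23, 1.69, 0.28, 1.36, -0.49] F [-0.3 -0.6 -0.6] gw 0.357 30.326812863349915
-> [ 0.5487 -0.0809  0.4    -6.2   ] spin 2.115 in cur axes [-403.9  -44.8   11.2] in new axes [170.9 368.7  11.2]
```

>>> {"name": "arm_command", "arguments": {"plan": [{"dp":[-25,-3,0],"spin":0},{"dp":[-40,-4,0],"spin":0},{"dp":[-40,-4,0],"spin":0},{"dp":[-40,-5,0],"spin":0},{"dp":[-40,-5,0],"spin":0}]}}

```text
clock: 32.55
position: [0.4781, 0.1259, 0.4095]
ee_rot: [0.538, 0.843, -0.0, 0.001]
ft_force: [1.3, 0.4, -0.5]
grip_width: 0.359
grasp_force: 30.3
```

>>> {"name": "arm_command", "arguments": {"plan": [{"dp":[-40,-4,0],"spin":0},{"dp":[-40,-4,0],"spin":0},{"dp":[-40,-5,0],"spin":0},{"dp":[-40,-5,0],"spin":0},{"dp":[-35,-4,0],"spin":0}]}}

```text
clock: 33.05
position: [0.5406, -0.061, 0.4095]
ee_rot: [0.538, 0.843, -0.0, 0.0]
ft_force: [1.0, 0.1, -0.6]
grip_width: 0.359
grasp_force: 30.3
```

>>> {"name": "arm_command", "arguments": {"plan": [{"dp":[-24,-2,0],"spin":0},{"dp":[0,0,0],"spin":0.15},{"dp":[0,0,0],"spin":0.15},{"dp":[0,0,0],"spin":0.15},{"dp":[0,0,0],"spin":0.15}]}}

```text
clock: 33.55
position: [0.5487, -0.0806, 0.4094]
ee_rot: [0.764, 0.645, 0.0, 0.0]
ft_force: [-0.3, -0.3, -1.1]
grip_width: 0.36
grasp_force: 30.3
```

>>> {"name": "arm_command", "arguments": {"plan": [{"dp":[0,0,0],"spin":0.15},{"dp":[0,0,0],"spin":0.15},{"dp":[0,0,0],"spin":0.15},{"dp":[0,0,0],"spin":0.15},{"dp":[0,0,0],"spin":0.15}]}}

```text
clock: 34.05
position: [0.5487, -0.0805, 0.4094]
ee_rot: [0.947, 0.32, 0.0, 0.0]
ft_force: [-0.3, 0.4, -0.9]
grip_width: 0.36
grasp_force: 30.3
```

>>> {"name": "arm_command", "arguments": {"plan": [{"dp":[0,0,0],"spin":0.15},{"dp":[0,0,0],"spin":0.15},{"dp":[0,0,0],"spin":0.15},{"dp":[0,0,0],"spin":0.15},{"dp":[0,0,0],"spin":0.15}]}}

```text
clock: 34.55
position: [0.5487, -0.0804, 0.4094]
ee_rot: [0.999, -0.049, 0.0, -0.0]
ft_force: [0.1, 0.1, -1.7]
grip_width: 0.36
grasp_force: 30.3
```

>>> {"name": "arm_command", "arguments": {"plan": [{"dp":[0,0,0],"spin":0.015},{"dp":[0,0,0],"spin":0}]}}

```text
clock: 34.75
position: [0.5487, -0.0807, 0.4092]
ee_rot: [0.999, -0.052, 0.0, 0.0]
ft_force: [-0.0, -0.7, -0.6]
grip_width: 0.355
grasp_force: 30.3
```

```bash
python3 st.py .5487 -.0809 .278 -6.2
```

```text
t 34.75 p [ 0.5487 -0.0807  0.4092] th -6.0 tilt 0.01 j [0.7, 0.25, -0.74, 1.61, 0.17, 1.34, -1.74] F [-0.  -0.7 -0.6] gw 0.355 30.34159004688263
-> [ 0.5487 -0.0809  0.278  -6.2   ] spin 0.004 in cur axes [ -0.    0.2 131.2] in new axes [ -0.    0.2 131.2]
```

>>> {"name": "arm_command", "arguments": {"plan": [{"dp":[0,0,35],"spin":0},{"dp":[0,0,35],"spin":0},{"dp":[0,0,25],"spin":0},{"dp":[0,0,16],"spin":0},{"dp":[0,0,0],"spin":0}]}}

```text
clock: 35.25
position: [0.5481, -0.0813, 0.2963]
ee_rot: [0.999, -0.053, -0.002, -0.0]
ft_force: [0.4, 0.5, -1.1]
grip_width: 0.355
grasp_force: 30.3
```

>>> {"name": "arm_command", "arguments": {"plan": [{"dp":[0,0,12],"spin":0},{"dp":[0,0,8],"spin":0},{"dp":[0,0,0],"spin":0}]}}

```text
clock: 35.55
position: [0.5485, -0.0815, 0.2774]
ee_rot: [0.999, -0.054, -0.0, 0.0]
ft_force: [-0.0, -0.8, -0.1]
grip_width: 0.356
grasp_force: 30.3
```

>>> {"name": "arm_command", "arguments": {"plan": [{"dp":[0,0,0],"spin":0},{"dp":[0,0,0],"spin":0},{"dp":[0,0,0],"spin":0}], "grip": -0.1}}

```text
clock: 35.85
position: [0.5489, -0.0814, 0.2786]
ee_rot: [0.999, -0.054, 0.0, 0.0]
ft_force: [-0.4, 0.4, -0.0]
grip_width: 0.553
grasp_force: 0.0
```

>>> {"name": "arm_command", "arguments": {"plan": [{"dp":[0,0,-15],"spin":0},{"dp":[0,0,-25],"spin":0},{"dp":[0,0,-35],"spin":0},{"dp":[0,0,-35],"spin":0},{"dp":[0,0,-20],"spin":0}]}}

```text
clock: 36.35
position: [0.5489, -0.0808, 0.4124]
ee_rot: [0.999, -0.054, 0.002, 0.0]
ft_force: [-0.4, -0.1, -0.3]
grip_width: 0.55
grasp_force: 0.0
```

```bash
python3 st.py .5558 .3272 .40 -6 .5558 .3272 .40 165;python3 fd.py
```

```text
t 36.35 p [ 0.5489 -0.0808  0.4124] th -6.2 tilt 0.24 j [0.7, 0.25, -0.74, 1.61, 0.17, 1.35, -1.74] F [-0.4 -0.1 -0.3] gw 0.55 0.0
-> [ 0.5558  0.3272  0.4    -6.    ] spin -0.003 in cur axes [ -37.1 -406.4   12.4] in new axes [ -35.8 -406.5   12.4]
-> [  0.5558   0.3272   0.4    165.    ] spin -2.985 in cur axes [ 0. -0. -0.] in new axes [ 0.  0. -0.]
top reagent1 [([0.548, 0.32, 0.073], 0.74), ([0.542, -0.016, 0.092], 0.51), ([0.482, 0.456, 0.074], 0.45)]
scene reagent1 [([0.499, 0.459, 0.065], 0.85), ([0.566, -0.014, 0.084], 0.82), ([0.554, -0.2, 0.083], 0.73), ([0.569, -0.077, 0.086], 0.7), ([0.575, 0.329, 0.066], 0.67), ([0.556, -0.136, 0.09], 0.51)]
```

>>> {"name": "arm_command", "arguments": {"plan": [{"dp":[0,0,0],"spin":-0.15},{"dp":[0,0,0],"spin":-0.15},{"dp":[0,0,0],"spin":-0.15},{"dp":[0,0,0],"spin":-0.15},{"dp":[0,0,0],"spin":-0.15}], "grip": -0.6}}

```text
clock: 37.05
position: [0.5484, -0.0813, 0.4071]
ee_rot: [0.948, 0.318, -0.001, -0.0]
ft_force: [0.1, -0.8, 0.4]
grip_width: 0.8
grasp_force: 0.0
```

>>> {"name": "arm_command", "arguments": {"plan": [{"dp":[0,0,0],"spin":-0.15},{"dp":[0,0,0],"spin":-0.15},{"dp":[0,0,0],"spin":-0.15},{"dp":[0,0,0],"spin":-0.15},{"dp":[0,0,0],"spin":-0.15}]}}

```text
clock: 37.55
position: [0.5484, -0.0813, 0.4072]
ee_rot: [0.765, 0.643, -0.001, -0.001]
ft_force: [-0.8, 0.1, -0.1]
grip_width: 0.8
grasp_force: 0.0
```

>>> {"name": "arm_command", "arguments": {"plan": [{"dp":[30,-5,0],"spin":0},{"dp":[40,-6,0],"spin":0},{"dp":[40,-6,0],"spin":0},{"dp":[40,-7,0],"spin":0},{"dp":[40,-7,0],"spin":0}]}}

```text
clock: 38.05
position: [0.5516, 0.1125, 0.4072]
ee_rot: [0.768, 0.641, -0.001, -0.0]
ft_force: [0.0, -0.1, -0.6]
grip_width: 0.804
grasp_force: 0.0
```

>>> {"name": "arm_command", "arguments": {"plan": [{"dp":[40,-7,0],"spin":0},{"dp":[40,-7,0],"spin":0},{"dp":[40,-6,0],"spin":0},{"dp":[40,-6,0],"spin":0},{"dp":[33,-5,0],"spin":0}]}}

```text
clock: 38.55
position: [0.5553, 0.3087, 0.4068]
ee_rot: [0.767, 0.642, -0.001, -0.0]
ft_force: [0.4, -0.7, -1.0]
grip_width: 0.799
grasp_force: 0.0
```

>>> {"name": "arm_command", "arguments": {"plan": [{"dp":[20,-3,0],"spin":0},{"dp":[0,0,0],"spin":-0.15},{"dp":[0,0,0],"spin":-0.15},{"dp":[0,0,0],"spin":-0.15},{"dp":[0,0,0],"spin":-0.15}]}}

```text
clock: 39.05
position: [0.5564, 0.3268, 0.4069]
ee_rot: [0.541, 0.841, -0.001, -0.0]
ft_force: [0.3, -0.4, -0.0]
grip_width: 0.799
grasp_force: 0.0
```

>>> {"name": "arm_command", "arguments": {"plan": [{"dp":[0,0,10],"spin":-0.15},{"dp":[0,0,10],"spin":-0.15},{"dp":[0,0,10],"spin":-0.15},{"dp":[0,0,10],"spin":-0.15},{"dp":[0,0,10],"spin":-0.15}]}}

```text
clock: 39.55
position: [0.5563, 0.3266, 0.3566]
ee_rot: [0.195, 0.981, -0.001, -0.001]
ft_force: [0.2, 0.1, -0.2]
grip_width: 0.8
grasp_force: 0.0
```

>>> {"name": "arm_command", "arguments": {"plan": [{"dp":[0,0,10],"spin":-0.14},{"dp":[0,0,0],"spin":0}]}}

```text
clock: 39.75
position: [0.5564, 0.3262, 0.3456]
ee_rot: [0.128, 0.992, -0.001, -0.002]
ft_force: [0.6, -0.3, 0.2]
grip_width: 0.8
grasp_force: 0.0
```

```bash
python3 st.py .5558 .3272 .258 165
```

```text
t 39.75 p [0.5564 0.3262 0.3456] th 165.2 tilt 0.22 j [0.19, 0.73, -1.22, 1.43, 0.69, 1.45, 0.29] F [ 0.6 -0.3  0.2] gw 0.8 0.0
-> [  0.5558   0.3272   0.258  165.    ] spin 0.004 in cur axes [ 0.8  0.8 87.6] in new axes [ 0.8  0.8 87.6]
```

>>> {"name": "arm_command", "arguments": {"plan": [{"dp":[1,1,35],"spin":0},{"dp":[0,0,27],"spin":0},{"dp":[0,0,18],"spin":0},{"dp":[0,0,8],"spin":0},{"dp":[0,0,0],"spin":0}]}}

```text
clock: 40.25
position: [0.5558, 0.3279, 0.2595]
ee_rot: [0.13, 0.991, -0.0, -0.0]
ft_force: [0.4, 0.8, 0.1]
grip_width: 0.797
grasp_force: 0.0
```

>>> {"name": "arm_command", "arguments": {"plan": [{"dp":[0,0,0],"spin":0},{"dp":[0,0,0],"spin":0},{"dp":[0,0,0],"spin":0},{"dp":[0,0,0],"spin":0},{"dp":[0,0,0],"spin":0}], "grip": 1}}

```text
clock: 40.75
position: [0.556, 0.3284, 0.2612]
ee_rot: [0.13, 0.992, 0.001, 0.001]
ft_force: [0.3, 0.8, 5.9]
grip_width: 0.36
grasp_force: 29.7
```

>>> {"name": "arm_command", "arguments": {"plan": [{"dp":[0,0,-20],"spin":0},{"dp":[0,0,-30],"spin":0},{"dp":[0,0,-35],"spin":0},{"dp":[0,0,-35],"spin":0},{"dp":[0,0,-30],"spin":0}]}}

```text
clock: 41.25
position: [0.5554, 0.3281, 0.4132]
ee_rot: [0.129, 0.992, 0.0, 0.0]
ft_force: [0.1, 0.3, -1.6]
grip_width: 0.364
grasp_force: 30.0
```

```bash
python3 st.py .558 .0467 .41 -15.9
```

```text
t 41.25 p [0.5554 0.3281 0.4132] th 165.1 tilt 0.06 j [0.19, 0.68, -1.26, 1.35, 0.65, 1.55, 0.31] F [ 0.1  0.3 -1.6] gw 0.364 29.982707798480988
-> [  0.558    0.0467   0.41   -15.9   ] spin 3.159 in cur axes [ -74.8 -271.3    3.2] in new axes [ 79.6 269.9   3.2]
```

>>> {"name": "arm_command", "arguments": {"plan": [{"dp":[-7,-25,0],"spin":0},{"dp":[-11,-38,0],"spin":0},{"dp":[-11,-38,0],"spin":0},{"dp":[-10,-38,0],"spin":0},{"dp":[-10,-38,0],"spin":0}]}}

```text
clock: 41.75
position: [0.5572, 0.143, 0.411]
ee_rot: [0.129, 0.992, -0.0, 0.0]
ft_force: [0.8, 0.4, -0.9]
grip_width: 0.358
grasp_force: 30.1
```

>>> {"name": "arm_command", "arguments": {"plan": [{"dp":[-11,-38,0],"spin":0},{"dp":[-10,-34,0],"spin":0},{"dp":[-5,-22,0],"spin":0},{"dp":[0,0,0],"spin":0.15},{"dp":[0,0,0],"spin":0.15}]}}

```text
clock: 42.25
position: [0.5585, 0.0459, 0.411]
ee_rot: [0.28, 0.96, -0.0, 0.0]
ft_force: [-0.0, 0.4, -1.5]
grip_width: 0.358
grasp_force: 30.1
```

>>> {"name": "arm_command", "arguments": {"plan": [{"dp":[0,0,0],"spin":0.15},{"dp":[0,0,0],"spin":0.15},{"dp":[0,0,0],"spin":0.15},{"dp":[0,0,0],"spin":0.15},{"dp":[0,0,0],"spin":0.15}]}}

```text
clock: 42.75
position: [0.5583, 0.0473, 0.4112]
ee_rot: [0.611, 0.791, -0.0, 0.0]
ft_force: [-0.2, -0.5, -1.7]
grip_width: 0.359
grasp_force: 30.1
```

>>> {"name": "arm_command", "arguments": {"plan": [{"dp":[0,0,0],"spin":0.15},{"dp":[0,0,0],"spin":0.15},{"dp":[0,0,0],"spin":0.15},{"dp":[0,0,0],"spin":0.15},{"dp":[0,0,0],"spin":0.15}]}}

```text
clock: 43.25
position: [0.5583, 0.0474, 0.4112]
ee_rot: [0.859, 0.513, 0.0, 0.0]
ft_force: [-0.6, 0.0, -1.4]
grip_width: 0.363
grasp_force: 30.1
```

>>> {"name": "arm_command", "arguments": {"plan": [{"dp":[0,0,0],"spin":0.15},{"dp":[0,0,0],"spin":0.15},{"dp":[0,0,0],"spin":0.15},{"dp":[0,0,0],"spin":0.15},{"dp":[0,0,0],"spin":0.15}]}}

```text
clock: 43.75
position: [0.5583, 0.0475, 0.4111]
ee_rot: [0.987, 0.162, 0.0, 0.0]
ft_force: [0.4, -0.2, -1.4]
grip_width: 0.358
grasp_force: 30.1
```

>>> {"name": "arm_command", "arguments": {"plan": [{"dp":[0,0,0],"spin":0.15},{"dp":[0,0,0],"spin":0.15},{"dp":[0,0,0],"spin":0.15},{"dp":[0,0,0],"spin":0.15},{"dp":[0,0,0],"spin":0.009}]}}

```text
clock: 44.25
position: [0.5583, 0.0475, 0.4111]
ee_rot: [0.99, -0.139, 0.0, 0.0]
ft_force: [0.6, -0.5, -0.3]
grip_width: 0.36
grasp_force: 30.1
```

```bash
python3 st.py .558 .0467 .279 -15.9
```

```text
t 44.25 p [0.5583 0.0475 0.4111] th -16.0 tilt 0.04 j [0.52, 0.28, -0.81, 1.59, 0.21, 1.36, -2.17] F [ 0.6 -0.5 -0.3] gw 0.36 30.106143951416016
-> [  0.558    0.0467   0.279  -15.9   ] spin -0.002 in cur axes [-1.000e-01  9.000e-01  1.321e+02] in new axes [-1.000e-01  9.000e-01  1.321e+02]
```

>>> {"name": "arm_command", "arguments": {"plan": [{"dp":[0,1,35],"spin":0},{"dp":[0,0,35],"spin":0},{"dp":[0,0,25],"spin":0},{"dp":[0,0,16],"spin":0},{"dp":[0,0,0],"spin":0}]}}

```text
clock: 44.75
position: [0.5578, 0.0458, 0.2976]
ee_rot: [0.991, -0.137, -0.001, 0.0]
ft_force: [-0.1, 0.5, -0.9]
grip_width: 0.358
grasp_force: 30.1
```

>>> {"name": "arm_command", "arguments": {"plan": [{"dp":[0,0,12],"spin":0},{"dp":[0,0,9],"spin":0},{"dp":[0,0,0],"spin":0}]}}

```text
clock: 45.05
position: [0.5585, 0.0458, 0.2777]
ee_rot: [0.99, -0.138, -0.0, 0.0]
ft_force: [-0.3, 0.9, -0.8]
grip_width: 0.356
grasp_force: 30.1
```

>>> {"name": "arm_command", "arguments": {"plan": [{"dp":[0,0,0],"spin":0},{"dp":[0,0,0],"spin":0},{"dp":[0,0,0],"spin":0}], "grip": -0.1}}

```text
clock: 45.35
position: [0.5585, 0.0459, 0.2784]
ee_rot: [0.99, -0.138, 0.0, 0.0]
ft_force: [-0.2, 0.2, 0.7]
grip_width: 0.551
grasp_force: 0.0
```

>>> {"name": "arm_command", "arguments": {"plan": [{"dp":[0,0,-15],"spin":0},{"dp":[0,0,-25],"spin":0},{"dp":[0,0,-35],"spin":0},{"dp":[0,0,-35],"spin":0},{"dp":[0,0,-20],"spin":0}]}}

```text
clock: 45.85
position: [0.5585, 0.0465, 0.4123]
ee_rot: [0.99, -0.138, 0.002, -0.0]
ft_force: [-0.1, 0.0, 0.3]
grip_width: 0.552
grasp_force: 0.0
```

>>> {"name": "arm_command", "arguments": {"plan": [{"dp":[0,0,0],"spin":-0.15},{"dp":[0,0,0],"spin":-0.15},{"dp":[0,0,0],"spin":-0.15},{"dp":[0,0,0],"spin":-0.15},{"dp":[0,0,0],"spin":-0.15}], "grip": -0.6}}

```text
clock: 46.35
position: [0.5583, 0.0461, 0.4094]
ee_rot: [0.971, 0.237, 0.0, 0.0]
ft_force: [-0.3, -0.5, -0.9]
grip_width: 0.803
grasp_force: 0.0
```

>>> {"name": "arm_command", "arguments": {"plan": [{"dp":[0,0,0],"spin":-0.15},{"dp":[0,0,0],"spin":-0.15},{"dp":[0,0,0],"spin":-0.15},{"dp":[0,0,0],"spin":-0.15},{"dp":[0,0,0],"spin":-0.15}]}}

```text
clock: 46.85
position: [0.5583, 0.046, 0.4093]
ee_rot: [0.817, 0.577, 0.0, 0.0]
ft_force: [0.2, 1.1, -0.4]
grip_width: 0.796
grasp_force: 0.0
```

>>> {"name": "arm_command", "arguments": {"plan": [{"dp":[0,0,0],"spin":-0.15},{"dp":[0,0,0],"spin":-0.15},{"dp":[0,0,0],"spin":0}]}}

```text
clock: 47.15
position: [0.5584, 0.0459, 0.409]
ee_rot: [0.723, 0.691, 0.0, 0.0]
ft_force: [1.0, -0.1, 0.5]
grip_width: 0.8
grasp_force: 0.0
```

```bash
python3 st.py .4878 .4633 .41 87 .4878 .4633 .41 165;python3 fd.py
```

```text
t 47.15 p [0.5584 0.0459 0.409 ] th 87.4 tilt 0.03 j [0.73, 0.38, -1.11, 1.59, 0.34, 1.39, -0.46] F [ 1.  -0.1  0.5] gw 0.8 0.0
-> [ 0.4878  0.4633  0.41   87.    ] spin 0.007 in cur axes [413.8 -89.6  -1. ] in new axes [413.2 -92.3  -1. ]
-> [  0.4878   0.4633   0.41   165.    ] spin -1.361 in cur axes [ 0.  0. -0.] in new axes [ 0.  0. -0.]
top reagent1 [([0.533, -0.146, 0.091], 0.73), ([0.536, -0.205, 0.086], 0.65), ([0.484, 0.455, 0.072], 0.53), ([0.548, -0.089, 0.117], 0.42)]
scene reagent1 [([0.556, -0.139, 0.087], 0.85), ([0.568, -0.078, 0.085], 0.84), ([0.565, -0.012, 0.084], 0.76), ([0.552, -0.2, 0.085], 0.73), ([0.503, 0.458, 0.063], 0.7), ([0.572, 0.047, 0.088], 0.61)]
```

>>> {"name": "arm_command", "arguments": {"plan": [{"dp":[28,-6,0],"spin":0},{"dp":[40,-9,0],"spin":0},{"dp":[40,-9,0],"spin":0},{"dp":[40,-9,0],"spin":0},{"dp":[40,-9,0],"spin":0}]}}

```text
clock: 47.85
position: [0.525, 0.2371, 0.4082]
ee_rot: [0.725, 0.689, -0.0, 0.0]
ft_force: [0.2, 0.4, -0.2]
grip_width: 0.801
grasp_force: 0.0
```

>>> {"name": "arm_command", "arguments": {"plan": [{"dp":[40,-9,0],"spin":0},{"dp":[40,-9,0],"spin":0},{"dp":[40,-8,0],"spin":0},{"dp":[40,-8,0],"spin":0},{"dp":[38,-8,0],"spin":0}]}}

```text
clock: 48.35
position: [0.4926, 0.4372, 0.408]
ee_rot: [0.725, 0.689, -0.0, 0.0]
ft_force: [-0.2, -0.9, 1.4]
grip_width: 0.799
grasp_force: 0.0
```

>>> {"name": "arm_command", "arguments": {"plan": [{"dp":[28,-6,0],"spin":0},{"dp":[0,0,0],"spin":-0.15},{"dp":[0,0,0],"spin":-0.15},{"dp":[0,0,0],"spin":-0.15},{"dp":[0,0,0],"spin":-0.15}]}}

```text
clock: 48.85
position: [0.4883, 0.4639, 0.408]
ee_rot: [0.486, 0.874, -0.0, 0.0]
ft_force: [0.5, -1.0, 0.2]
grip_width: 0.799
grasp_force: 0.0
```

>>> {"name": "arm_command", "arguments": {"plan": [{"dp":[0,0,12],"spin":-0.15},{"dp":[0,0,12],"spin":-0.15},{"dp":[0,0,12],"spin":-0.15},{"dp":[0,0,12],"spin":-0.15},{"dp":[0,0,12],"spin":-0.15}]}}

```text
clock: 49.35
position: [0.4885, 0.4637, 0.3475]
ee_rot: [0.132, 0.991, -0.0, 0.0]
ft_force: [-0.2, -0.0, -0.1]
grip_width: 0.796
grasp_force: 0.0
```

>>> {"name": "arm_command", "arguments": {"plan": [{"dp":[0,0,0],"spin":0},{"dp":[0,0,0],"spin":0}]}}

```text
clock: 49.55
position: [0.4885, 0.4637, 0.3481]
ee_rot: [0.137, 0.991, -0.0, -0.0]
ft_force: [0.7, -0.3, 0.1]
grip_width: 0.798
grasp_force: 0.0
```

```bash
python3 st.py .4878 .4633 .258 165
```

```text
t 49.55 p [0.4885 0.4637 0.3481] th 164.3 tilt 0.04 j [-0.08, 0.8, -1.24, 1.35, 0.75, 1.5, 0.03] F [ 0.7 -0.3  0.1] gw 0.798 0.0
-> [  0.4878   0.4633   0.258  165.    ] spin -0.013 in cur axes [ 0.5 -0.6 90.1] in new axes [ 0.6 -0.6 90.1]
```

>>> {"name": "arm_command", "arguments": {"plan": [{"dp":[0,0,35],"spin":0},{"dp":[0,0,28],"spin":0},{"dp":[0,0,18],"spin":0},{"dp":[0,0,9],"spin":0},{"dp":[0,0,0],"spin":0}]}}

```text
clock: 50.05
position: [0.4884, 0.4637, 0.2576]
ee_rot: [0.135, 0.991, -0.0, -0.0]
ft_force: [-0.2, -0.2, 1.4]
grip_width: 0.797
grasp_force: 0.0
```

>>> {"name": "arm_command", "arguments": {"plan": [{"dp":[0,0,0],"spin":0},{"dp":[0,0,0],"spin":0},{"dp":[0,0,0],"spin":0},{"dp":[0,0,0],"spin":0},{"dp":[0,0,0],"spin":0}], "grip": 1}}

```text
clock: 50.55
position: [0.4885, 0.4641, 0.2593]
ee_rot: [0.134, 0.991, 0.001, 0.001]
ft_force: [-0.5, -0.6, 6.2]
grip_width: 0.36
grasp_force: 29.5
```

>>> {"name": "arm_command", "arguments": {"plan": [{"dp":[0,0,-20],"spin":0},{"dp":[0,0,-30],"spin":0},{"dp":[0,0,-35],"spin":0},{"dp":[0,0,-35],"spin":0},{"dp":[0,0,-30],"spin":0}]}}

```text
clock: 51.05
position: [0.488, 0.4637, 0.4112]
ee_rot: [0.134, 0.991, 0.001, 0.0]
ft_force: [-0.2, -0.4, -1.0]
grip_width: 0.359
grasp_force: 30.3
```

```bash
python3 st.py .5627 .1106 .41 -15.7
```

```text
t 51.05 p [0.488  0.4637 0.4112] th 164.6 tilt 0.06 j [-0.09, 0.76, -1.27, 1.26, 0.72, 1.59, 0.07] F [-0.2 -0.4 -1. ] gw 0.359 30.325709581375122
-> [  0.5627   0.1106   0.41   -15.7   ] spin 3.147 in cur axes [-165.8 -320.6    1.2] in new axes [167.5 319.7   1.2]
```

>>> {"name": "arm_command", "arguments": {"plan": [{"dp":[-12,-22,0],"spin":0},{"dp":[-18,-35,0],"spin":0},{"dp":[-18,-35,0],"spin":0},{"dp":[-18,-35,0],"spin":0},{"dp":[-18,-35,0],"spin":0}]}}

```text
clock: 51.55
position: [0.5262, 0.2838, 0.409]
ee_rot: [0.134, 0.991, -0.0, 0.0]
ft_force: [0.7, 0.4, -0.7]
grip_width: 0.359
grasp_force: 30.4
```

>>> {"name": "arm_command", "arguments": {"plan": [{"dp":[-18,-35,0],"spin":0},{"dp":[-18,-35,0],"spin":0},{"dp":[-18,-35,0],"spin":0},{"dp":[-18,-34,0],"spin":0},{"dp":[-10,-20,0],"spin":0}]}}

```text
clock: 52.05
position: [0.5638, 0.1068, 0.4089]
ee_rot: [0.136, 0.991, -0.001, 0.0]
ft_force: [0.5, -0.5, -1.7]
grip_width: 0.358
grasp_force: 30.4
```

>>> {"name": "arm_command", "arguments": {"plan": [{"dp":[0,0,0],"spin":0.15},{"dp":[0,0,0],"spin":0.15},{"dp":[0,0,0],"spin":0.15},{"dp":[0,0,0],"spin":0.15},{"dp":[0,0,0],"spin":0.15}]}}

```text
clock: 52.55
position: [0.5628, 0.1106, 0.4091]
ee_rot: [0.49, 0.872, -0.0, 0.0]
ft_force: [0.7, 0.8, -1.8]
grip_width: 0.358
grasp_force: 30.4
```

>>> {"name": "arm_command", "arguments": {"plan": [{"dp":[0,0,0],"spin":0.15},{"dp":[0,0,0],"spin":0.15},{"dp":[0,0,0],"spin":0.15},{"dp":[0,0,0],"spin":0.15},{"dp":[0,0,0],"spin":0.15}]}}

```text
clock: 53.05
position: [0.5627, 0.1107, 0.4092]
ee_rot: [0.775, 0.632, 0.0, 0.0]
ft_force: [0.7, -0.2, -0.9]
grip_width: 0.355
grasp_force: 30.4
```

>>> {"name": "arm_command", "arguments": {"plan": [{"dp":[0,0,0],"spin":0.15},{"dp":[0,0,0],"spin":0.15},{"dp":[0,0,0],"spin":0.15},{"dp":[0,0,0],"spin":0.15},{"dp":[0,0,0],"spin":0.15}]}}

```text
clock: 53.55
position: [0.5627, 0.1108, 0.4092]
ee_rot: [0.953, 0.304, 0.0, 0.0]
ft_force: [0.4, 0.4, -1.5]
grip_width: 0.357
grasp_force: 30.4
```

>>> {"name": "arm_command", "arguments": {"plan": [{"dp":[0,0,0],"spin":0.15},{"dp":[0,0,0],"spin":0.15},{"dp":[0,0,0],"spin":0.15},{"dp":[0,0,0],"spin":0.15},{"dp":[0,0,0],"spin":0.15}]}}

```text
clock: 54.05
position: [0.5627, 0.1108, 0.4091]
ee_rot: [0.998, -0.066, 0.0, 0.0]
ft_force: [-0.1, 0.5, -1.9]
grip_width: 0.361
grasp_force: 30.4
```

>>> {"name": "arm_command", "arguments": {"plan": [{"dp":[0,0,0],"spin":0.142},{"dp":[0,0,0],"spin":0}]}}

```text
clock: 54.25
position: [0.5627, 0.1109, 0.409]
ee_rot: [0.991, -0.135, 0.0, 0.0]
ft_force: [-0.2, 0.5, -1.9]
grip_width: 0.361
grasp_force: 30.4
```

```bash
python3 st.py .5627 .1106 .277 -15.4
```

```text
t 54.25 p [0.5627 0.1109 0.409 ] th -15.5 tilt 0.04 j [0.4, 0.32, -0.82, 1.56, 0.24, 1.36, -2.29] F [-0.2  0.5 -1.9] gw 0.361 30.41416347026825
-> [  0.5627   0.1106   0.277  -15.4   ] spin -0.002 in cur axes [1.00e-01 3.00e-01 1.32e+02] in new axes [1.00e-01 3.00e-01 1.32e+02]
```

>>> {"name": "arm_command", "arguments": {"plan": [{"dp":[0,0,35],"spin":0},{"dp":[0,0,35],"spin":0},{"dp":[0,0,25],"spin":0},{"dp":[0,0,16],"spin":0},{"dp":[0,0,0],"spin":0}]}}

```text
clock: 54.75
position: [0.5626, 0.11, 0.2955]
ee_rot: [0.991, -0.133, -0.002, 0.0]
ft_force: [0.5, -0.7, -1.8]
grip_width: 0.352
grasp_force: 30.3
```

>>> {"name": "arm_command", "arguments": {"plan": [{"dp":[0,0,12],"spin":0},{"dp":[0,0,9],"spin":0},{"dp":[0,0,0],"spin":0}]}}

```text
clock: 55.05
position: [0.5633, 0.1101, 0.2758]
ee_rot: [0.991, -0.134, 0.0, 0.0]
ft_force: [0.3, 0.0, -1.5]
grip_width: 0.357
grasp_force: 30.4
```

>>> {"name": "arm_command", "arguments": {"plan": [{"dp":[0,0,0],"spin":0},{"dp":[0,0,0],"spin":0},{"dp":[0,0,0],"spin":0}], "grip": -0.1}}

```text
clock: 55.35
position: [0.5633, 0.1102, 0.2764]
ee_rot: [0.991, -0.134, 0.0, 0.0]
ft_force: [0.5, 0.8, 0.8]
grip_width: 0.546
grasp_force: 0.0
```

>>> {"name": "arm_command", "arguments": {"plan": [{"dp":[0,0,-15],"spin":0},{"dp":[0,0,-25],"spin":0},{"dp":[0,0,-35],"spin":0},{"dp":[0,0,-35],"spin":0},{"dp":[0,0,-20],"spin":0}]}}

```text
clock: 55.85
position: [0.5632, 0.1107, 0.4103]
ee_rot: [0.991, -0.134, 0.002, -0.0]
ft_force: [0.6, 0.2, 0.4]
grip_width: 0.546
grasp_force: 0.0
```

>>> {"name": "arm_command", "arguments": {"plan": [{"dp":[0,0,0],"spin":-0.15},{"dp":[0,0,0],"spin":-0.15},{"dp":[0,0,0],"spin":-0.15},{"dp":[0,0,0],"spin":-0.15},{"dp":[0,0,0],"spin":-0.15}]}}

```text
clock: 56.35
position: [0.563, 0.1103, 0.4073]
ee_rot: [0.971, 0.241, 0.0, 0.0]
ft_force: [-0.8, 1.2, 0.1]
grip_width: 0.555
grasp_force: 0.0
```

>>> {"name": "arm_command", "arguments": {"plan": [{"dp":[-9,-40,0],"spin":0},{"dp":[-9,-40,0],"spin":0},{"dp":[-9,-40,0],"spin":0},{"dp":[-9,-40,0],"spin":0},{"dp":[-9,-40,0],"spin":0}]}}

```text
clock: 56.85
position: [0.4293, 0.268, 0.4072]
ee_rot: [0.971, 0.238, 0.001, 0.0]
ft_force: [1.1, 0.2, 0.4]
grip_width: 0.547
grasp_force: 0.0
```

>>> {"name": "arm_command", "arguments": {"plan": [{"dp":[-9,-40,0],"spin":0},{"dp":[0,0,0],"spin":0},{"dp":[0,0,0],"spin":0}]}}

```text
clock: 57.15
position: [0.4036, 0.2988, 0.407]
ee_rot: [0.971, 0.239, 0.001, 0.0]
ft_force: [-0.3, -0.3, -0.0]
grip_width: 0.549
grasp_force: 0.0
```

```bash
python3 st.py; python3 tp.py t3
```

```text
t 57.15 p [0.4036 0.2988 0.407 ] th 27.7 tilt 0.09 j [0.28, 0.19, -1.1, 1.73, 0.17, 1.33, -1.94] F [-0.3 -0.3 -0. ] gw 0.549 0.0
```

View pics/t3.png

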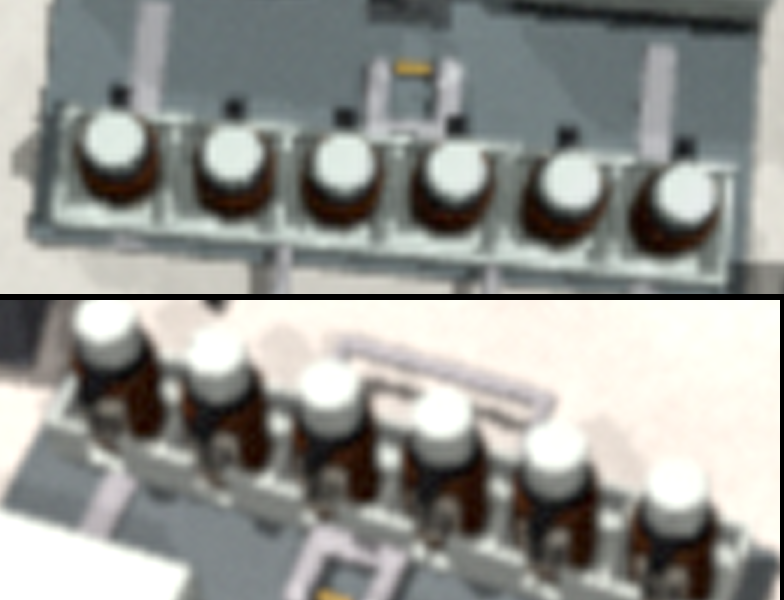

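All six stand in compartments with tabs (dark squares at rows ~95–147, above each cap) towards the far wall. Checking their angles numerically, plus tub/spent and bystanders.

```bash
python3 - <<'E'
from h import *
u0,v0=proj('top',[.57,-.05,.06])
C=[(117,140),(234,155),(344,163),(458,168),(570,180),(685,192)];T=[(120,95),(235,108),(345,117),(456,124),(568,135),(685,147)]
g=lambda p,z:unproj('top',u0+(p[0]-392-3)/7,v0+(p[1]-147-3)/7,z)[:2]
for c,t in zip(C,T):
    a,b=g(c,.116),g(t,.084);d=b-a; print(a.round(3),np.degrees(np.arctan2(d[1],d[0])).round(1),np.hypot(*d).round(3))
for n in('top','scene'):
    viewer.camera(n)
    for th in('spent','tub','handle','vial','marker','reagent1'): print(n,th,[(np.round(d['position'],3).tolist(),round(d['score'],2)) for d in finder.find_in(n,th)][:7])
E
python3 st.py .432 -.040 .407 -4.2 .432 -.040 .190 -4.2
```

```text
[0.562 0.107] 0.9 0.033
[0.554 0.041] 0.6 0.034
[ 0.551 -0.02 ] -1.6 0.033
[ 0.549 -0.083] -0.9 0.032
[ 0.543 -0.145] -3.1 0.032
[ 0.537 -0.209] -7.4 0.032
top spent [([0.42, -0.35, 0.077], 0.57), ([0.534, -0.053, 0.022], 0.17)]
top tub [([0.441, -0.368, 0.003], 0.79), ([0.535, -0.206, 0.095], 0.68), ([0.382, -0.211, 0.014], 0.51)]
top handle [([0.532, -0.05, 0.025], 0.7)]
top vial [([0.63, 0.36, 0.07], 0.59)]
top marker [([0.38, -0.208, 0.013], 0.67)]
top reagent1 [([0.559, 0.108, 0.089], 0.69), ([0.542, -0.082, 0.089], 0.63), ([0.538, -0.144, 0.089], 0.61), ([0.535, -0.205, 0.091], 0.53), ([0.542, -0.014, 0.093], 0.45), ([0.549, 0.043, 0.088], 0.44)]
scene spent [([0.436, -0.344, 0.066], 0.56), ([0.638, 0.529, 0.054], 0.17)]
scene tub [([0.432, -0.363, 0.044], 0.66)]
scene handle [([0.576, -0.042, 0.026], 0.8)]
scene vial [([0.76, -0.054, 0.104], 0.69), ([0.646, 0.366, 0.052], 0.45)]
scene marker []
scene reagent1 [([0.554, -0.201, 0.084], 0.81), ([0.582, 0.11, 0.084], 0.79), ([0.574, 0.05, 0.088], 0.72), ([0.564, -0.012, 0.084], 0.71), ([0.556, -0.137, 0.085], 0.65), ([0.568, -0.074, 0.084], 0.62), ([0.555, -0.522, 0.024], 0.36)]
t 58.05 p [0.4043 0.2981 0.4059] th 27.5 tilt 0.01 j [0.28, 0.19, -1.1, 1.73, 0.17, 1.33, -1.94] F [ 0.5 -0.8  0.1] gw 0.547 0.0
-> [ 0.432 -0.04   0.407 -4.2  ] spin 0.554 in cur axes [-131.7  312.6   -1.1] in new axes [ 52.4 335.1  -1.1]
-> [ 0.432 -0.04   0.19  -4.2  ] spin 0.0 in cur axes [  0.  -0. 217.] in new axes [  0.  -0. 217.]
```

>>> {"name": "arm_command", "arguments": {"plan": [{"dp":[-15,35,0],"spin":0},{"dp":[-15,35,0],"spin":0},{"dp":[-15,35,0],"spin":0},{"dp":[-15,35,0],"spin":0},{"dp":[-15,35,0],"spin":0}]}}

```text
clock: 58.55
position: [0.4185, 0.1067, 0.4063]
ee_rot: [0.971, 0.238, 0.0, 0.0]
ft_force: [0.5, -0.5, -1.0]
grip_width: 0.547
grasp_force: 0.0
```

>>> {"name": "arm_command", "arguments": {"plan": [{"dp":[-15,35,0],"spin":0},{"dp":[-15,35,0],"spin":0},{"dp":[-15,35,0],"spin":0},{"dp":[-12,33,0],"spin":0},{"dp":[0,0,0],"spin":0.15}]}}

```text
clock: 59.05
position: [0.4319, -0.0452, 0.4057]
ee_rot: [0.987, 0.162, -0.0, 0.0]
ft_force: [0.1, 0.5, -0.2]
grip_width: 0.551
grasp_force: 0.0
```

>>> {"name": "arm_command", "arguments": {"plan": [{"dp":[0,0,20],"spin":0.15},{"dp":[0,0,35],"spin":0.15},{"dp":[0,0,35],"spin":0.104},{"dp":[0,0,35],"spin":0},{"dp":[0,0,0],"spin":0}]}}

```text
clock: 59.55
position: [0.4303, -0.0405, 0.2777]
ee_rot: [0.999, -0.036, -0.003, -0.001]
ft_force: [0.5, 0.1, 0.8]
grip_width: 0.549
grasp_force: 0.0
```

```bash
python3 st.py .432 -.040 .180 -4.2
```

```text
t 59.55 p [ 0.4303 -0.0405  0.2777] th -4.2 tilt 0.39 j [0.76, 0.09, -0.79, 2.06, 0.07, 1.03, -1.71] F [0.5 0.1 0.8] gw 0.549 0.0
-> [ 0.432 -0.04   0.18  -4.2  ] spin 0.0 in cur axes [ 1.7 -0.7 97.7] in new axes [ 1.7 -0.7 97.7]
```

>>> {"name": "arm_command", "arguments": {"plan": [{"dp":[0,0,30],"spin":0},{"dp":[0,0,30],"spin":0},{"dp":[0,0,20],"spin":0},{"dp":[0,0,15],"spin":0},{"dp":[0,0,0],"spin":0}]}}

```text
clock: 60.05
position: [0.4321, -0.0407, 0.186]
ee_rot: [0.999, -0.037, -0.001, -0.0]
ft_force: [0.2, 0.4, -0.4]
grip_width: 0.548
grasp_force: 0.0
```

>>> {"name": "arm_command", "arguments": {"plan": [{"dp":[6,0,0],"spin":0},{"dp":[6,0,0],"spin":0},{"dp":[6,0,0],"spin":0},{"dp":[0,0,0],"spin":0}]}}

```text
clock: 60.45
position: [0.4511, -0.042, 0.1868]
ee_rot: [0.999, -0.037, 0.001, 0.0]
ft_force: [0.4, 0.8, 0.4]
grip_width: 0.553
grasp_force: 0.0
```

```bash
python3 st.py .472 -.043 .18 -4.2
python3 - <<'E'
from h import *
b=avg('scene',2);u,v=proj('scene',[.47,-.05,.06]);cv2.imwrite('pics/p1.png',crop(b,u,v,100,70,7))
E
```

```text
t 60.45 p [ 0.4511 -0.042   0.1868] th -4.2 tilt 0.1 j [0.67, 0.31, -0.74, 2.08, 0.27, 0.84, -1.87] F [0.4 0.8 0.4] gw 0.553 0.0
-> [ 0.472 -0.043  0.18  -4.2  ] spin -0.0 in cur axes [20.9 -0.6  6.8] in new axes [20.9 -0.6  6.8][ WARN:0@1.793] global loadsave.cpp:1063 imwrite_ Unsupported depth image for selected encoder is fallbacked to CV_8U.
```

View pics/p1.png

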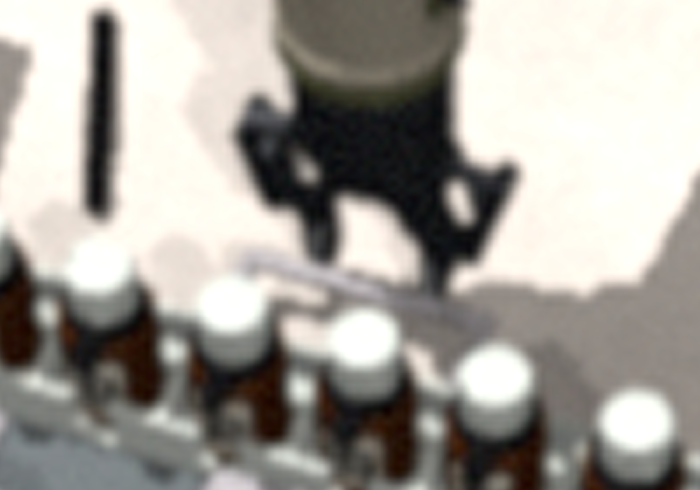

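Fingertips stand right behind the handle bar (bar from (250,258) to (480,315)); lower slightly and push.

>>> {"name": "arm_command", "arguments": {"plan": [{"dp":[0,0,5],"spin":0},{"dp":[4,0,0],"spin":0},{"dp":[5,0,0],"spin":0},{"dp":[5,0,0],"spin":0},{"dp":[6,0,0],"spin":0}]}}

```text
clock: 61.05
position: [0.4699, -0.0435, 0.1807]
ee_rot: [0.999, -0.037, -0.001, 0.0]
ft_force: [-2.6, -0.6, -2.8]
grip_width: 0.547
grasp_force: 1.2
```

>>> {"name": "arm_command", "arguments": {"plan": [{"dp":[7,0,0],"spin":0},{"dp":[7,0,0],"spin":0},{"dp":[7,0,0],"spin":0},{"dp":[6,0,0],"spin":0},{"dp":[5,0,0],"spin":0}]}}

```text
clock: 61.55
position: [0.5019, -0.0458, 0.1809]
ee_rot: [0.999, -0.037, -0.001, 0.0]
ft_force: [-10.4, -0.1, 5.6]
grip_width: 0.552
grasp_force: 5.9
```

```bash
python3 st.py; python3 fd.py
```

```text
t 61.55 p [ 0.5019 -0.0458  0.1809] th -4.2 tilt 0.09 j [0.61, 0.42, -0.7, 1.96, 0.34, 0.88, -1.91] F [-10.4  -0.1   5.6] gw 0.552 5.862565040588379
top reagent1 [([0.58, -0.211, 0.09], 0.68), ([0.607, 0.103, 0.087], 0.66), ([0.605, -0.019, 0.117], 0.55), ([0.595, 0.035, 0.087], 0.49), ([0.581, -0.149, 0.092], 0.46)]
scene reagent1 [([0.615, -0.082, 0.086], 0.9), ([0.627, 0.106, 0.086], 0.89), ([0.621, 0.046, 0.088], 0.84), ([0.613, -0.014, 0.085], 0.76), ([0.605, -0.139, 0.088], 0.74), ([0.6, -0.203, 0.086], 0.59)]
```

>>> {"name": "arm_command", "arguments": {"plan": [{"dp":[5,0,0],"spin":0},{"dp":[5,0,0],"spin":0},{"dp":[4,0,0],"spin":0},{"dp":[4,0,0],"spin":0},{"dp":[3,0,0],"spin":0}]}}

```text
clock: 62.25
position: [0.5228, -0.0472, 0.1811]
ee_rot: [0.999, -0.037, -0.0, 0.0]
ft_force: [-3.0, 0.1, -1.2]
grip_width: 0.548
grasp_force: 1.2
```

>>> {"name": "arm_command", "arguments": {"plan": [{"dp":[3,0,0],"spin":0},{"dp":[2,0,0],"spin":0},{"dp":[0,0,0],"spin":0}]}}

```text
clock: 62.55
position: [0.5253, -0.0472, 0.1809]
ee_rot: [0.999, -0.037, -0.004, 0.001]
ft_force: [-27.1, 1.7, 25.8]
grip_width: 0.55
grasp_force: 21.4
```

>>> {"name": "arm_command", "arguments": {"plan": [{"dp":[-4,0,0],"spin":0},{"dp":[-20,0,0],"spin":0},{"dp":[-20,0,0],"spin":0},{"dp":[0,0,-30],"spin":0},{"dp":[0,0,-30],"spin":0}]}}

```text
clock: 63.05
position: [0.4838, -0.0442, 0.2418]
ee_rot: [0.999, -0.036, 0.0, -0.0]
ft_force: [0.6, 0.5, 0.0]
grip_width: 0.549
grasp_force: 0.0
```

>>> {"name": "arm_command", "arguments": {"plan": [{"dp":[-10,0,-40],"spin":0},{"dp":[-10,0,-40],"spin":0},{"dp":[0,0,-40],"spin":0},{"dp":[0,0,0],"spin":0},{"dp":[0,0,0],"spin":0}]}}

```text
clock: 63.55
position: [0.4645, -0.0428, 0.3621]
ee_rot: [0.999, -0.037, 0.002, 0.001]
ft_force: [-0.3, -0.4, 0.4]
grip_width: 0.549
grasp_force: 0.0
```

```bash
python3 st.py; sed -i 's/\[.57,-.05,.06\]/[.63,-.05,.06]/; s/\[.55,-.05,.06\]/[.61,-.05,.06]/' tp.py; python3 tp.py t4; python3 fd.py
```

```text
t 63.55 p [ 0.4645 -0.0428  0.3621] th -4.2 tilt 0.23 j [0.78, 0.06, -0.8, 1.89, 0.05, 1.21, -1.68] F [-0.3 -0.4  0.4] gw 0.549 0.0
top reagent1 [([0.616, 0.033, 0.088], 0.61), ([0.6, -0.212, 0.091], 0.6), ([0.626, 0.103, 0.091], 0.56), ([0.601, -0.151, 0.093], 0.52)]
scene reagent1 [([0.647, 0.106, 0.086], 0.85), ([0.636, -0.08, 0.09], 0.79), ([0.624, -0.203, 0.087], 0.76), ([0.643, 0.043, 0.089], 0.66), ([0.632, -0.018, 0.085], 0.65), ([0.622, -0.144, 0.094], 0.6)]
```

View pics/t4.png

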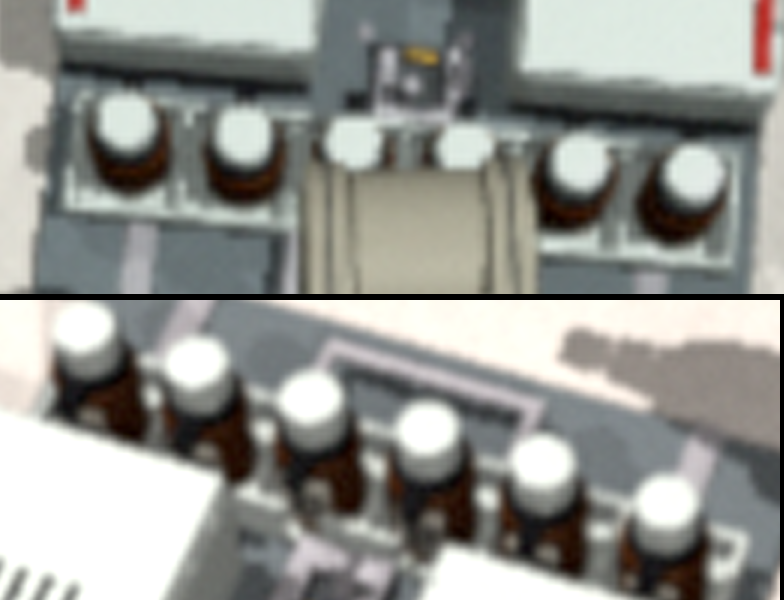

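Run:
```python
from h import *
a=avg('top',4)
u,v=proj('top',[.68,-.055,.03]);n=crop(a,u,v,32,24,12)
o=np.load('top0.npy').astype(float);u,v=proj('top',[.61,-.05,.03]);m=crop(o,u,v,32,24,12)
b=avg('scene',3);u,v=proj('scene',[.66,-.055,.04]);s=crop(b,u,v,32,24,12)
cv2.imwrite('pics/l1.png',np.vstack([np.hstack([m,n]),np.hstack([s,s*0])])[:576].astype(np.uint8))
```

```text
(no output)
```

View pics/l1.png

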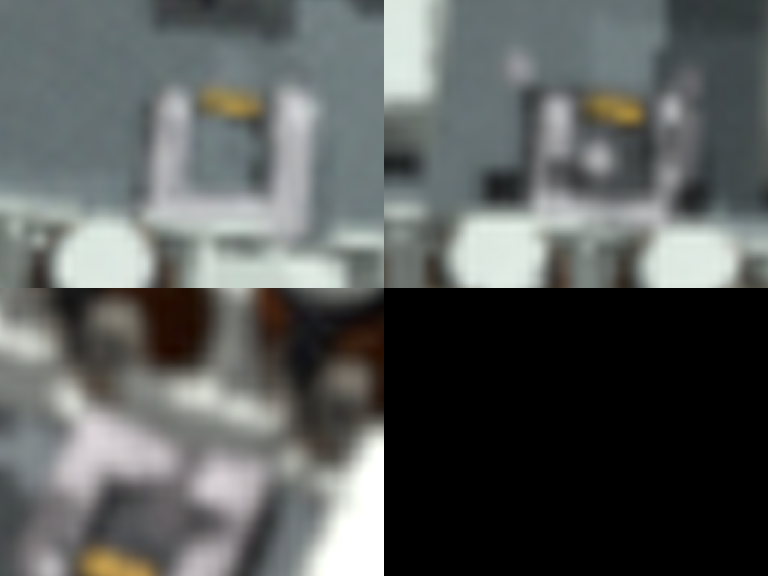

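Run:
```python
from h import *
def pca(im,n,X,z=.03):
    u,v=proj(n,X);yy,xx=np.mgrid[0:384,0:512]
    w=np.clip(im[...,2]-im[...,0]*1.35-15,0,None)*((xx-u)**2+(yy-v)**2<12**2)
    P=np.array([unproj(n,a,b,z)[:2] for a,b in zip(xx[w>0],yy[w>0])]);q=w[w>0]
    m=(P*q[:,None]).sum(0)/q.sum();C=((P-m).T*q)@(P-m)/q.sum();l,V=np.linalg.eigh(C);d=V[:,1]
    print(n,m.round(4),(np.degrees(np.arctan2(d[0],-d[1]))+90)%180-90,np.sqrt(l)*1e3,len(q))
for n in('top','scene'):
    pca(np.load(n+'0.npy').astype(float),n,[.625,-.053,.03]); pca(avg(n,4),n,[.695,-.058,.03])
```

```text
top [ 0.6252 -0.0627] -19.89021786358674 [1.20169103 3.30164285] 6
top [ 0.6939 -0.0677] -17.959712572154558 [1.67467071 4.2123805 ] 8
scene [ 0.6307 -0.0626] -4.987638853668614 [1.82173588 4.2935525 ] 11
scene [ 0.699  -0.0655] -5.829432749784758 [2.22849646 4.892171  ] 18
```

Latch orientation matches its shut state, tray moved about 69 mm, bottles upright, arm clear. Handing in.

```bash
python3 -c "
from h import *
print(manip.hand_in())"
```

```text
the job is handed in; nothing more can be done
None
```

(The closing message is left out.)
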